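Sort hardener tins by weight and balance the shaker

ROBOT

A 6-joint arm with a two-finger parallel gripper is mounted at the origin on the work surface. World frame = base frame: x ahead of the robot, y to its left, z up, the work surface at z = 0. Lengths are in m, angles in degrees, forces in N, time in s.
With the tool pointing down it reaches from about 0.4 to 0.825 m from the base axis. Payload 7 kg.
Tool frame: the origin (TCP) lies at the very end of the fingers, on their centre line; the grasp point (between the pads) lies 19 mm behind it (r.hold_point_z is the distance from the TCP to the grasp point, in m); z points along the fingers, y is the direction in which the jaws open and shut (so a half turn about z gives the same grasp; the last joint's range is limited). The gripper opens to 88 mm and grips with 3 to 60 N. Pads are 19 mm wide; open, the fingers measure 130 mm over their backs; the gripper's body (78 mm by 193 mm) begins 47 mm behind the grasp point.
Start: joints at [-57.462, 20.546, 0.682, 0, -70.136, -16.507], TCP at [0.186, -0.649, 0.227] pointing down, gripper open.
Joint ranges: [-176.03, 176.03], [-82.01, 121.73], [-58.28, 71.71], [-173.87, 95.51], [-174.79, -0.11], [-173.66, 173.66]. Speed limits (degrees/s): [136.94, 136.94, 172.46, 180, 180, 180].

INTERFACE

Orientations are given as [roll, pitch, yaw] about the fixed x, y, z axes, in that order (R = Rz(yaw) Ry(pitch) Rx(roll)).
In Python, from plant import r gives the robot as it stands. The module is installed in compiled form; this text tells all that it offers.
- The arm moves only by the shell command python3 -m inch 'ROWS' [FORCE]. ROWS is text: rows parted by semicolons, each of 7 numbers parted by spaces: the shift along the tool's x, y, z in m, then the turn, a rotation vector about the tool's x, y, z in rad, then the opening, from 0 (shut) to 1 (fully open). In form: tx ty tz ax ay az jaw; .... A call has 1 to 20 rows; each row shifts and turns the commanded pose from where the row before left it, along the tool's axes as they then stand; what a row does not reach is not made up. A row lasts 1/12 s, in which the tool goes at most 41.7 mm and 7.16 degrees, less where a joint would pass 70% of its speed; a pose out of reach is approached as far as the arm can. A call with a gripper value outside its range is refused whole. The fingers move at their own pace and stop on an object; FORCE is the grip in N (left out, the last holds). Time passes only in rows, so rows that do not move let the fingers close. It gives the time, the measured TCP pose, the force and the opening at its end, in the units of the state.
- r.get_state(): the state, without advancing time (a new reading comes with each control period).
- r.capture(name): name is "side" or "top" or "wrist"; returns the picture (480x640x3 uint8, red, green, blue); there is no depth.
- r.camera_params(name): a dict with "vfov" (degrees; the focal length in pixels is half the picture's height over the tangent of half this angle, whatever the lens; pixels are square), "cx", "cy" (the principal point, pixels), "distortion" ([k1, k2, p1, p2, k3] as OpenCV has them; the pictures are not rectified), "R" (3x3) and "t" (3): a world point X has camera coordinates R X + t. Camera axes: x right, y down, z forward; pixel columns grow to the right and rows downward; lengths in m; the calibration is good to about 2 mm. A picture is of the moment at which its call begins: read the wrist's pose just before it. camera_params takes no time and is no camera call; for the wrist camera it gives the pose at the moment of the call.
- r.close_job(): hands the job in, once; it reports no verdict.
Trained networks look in the newest picture that a camera, given by its name, has taken for a name from the list of things; names that differ only in an ending like _2 or _b are one class to them, and where a whole thing is asked for, a point or a joint stands for the part that bears it (a point fixed in the world has none). Each returns a list of dicts, best first, with "p" (0 to 1); they miss things now and then, are a little off and sometimes report something else, mostly with a low value. They report only what shows in the picture. A call takes as long as a camera call. They do not tell look-alikes from the thing itself.
- r.recognise(target, camera): "xy" ([column, row] in pixels, amid what is visible of it).
The state is a dict: "time_s": time; "joints": joint angles; "qd": joint speeds; "joint_torque": joint torques, N m; "tcp_pos": TCP position; "eef_rot": TCP orientation; "contact_force": force on the tool from outside, world axes, zero at the start; "moment": the same for the moment, N m; "gripper_width": finger opening in m.
Only numpy, scipy, OpenCV 4.12 (cv2) and the standard library are available. Lean on these libraries where they do the work, as an engineer would, in place of code of your own. Each camera call takes 0.05 s, during which the arm holds its last target.

TASK

Lift each of the look-alike hardener tins to feel its weight, and put the full ones in the shaker's cradle, the half-full ones in the solid-walled tray and the empty ones in the slatted wash crate; the sealed tins may stand or lie, but must rest down inside. When all the tins are sorted, balance the shaker: thread the wide ring fully home on its post, then the narrow ring on top of it, and leave the other things on the bench where they are.

Things in the scene. Friction and masses are not known exactly. Their poses are not given: they have to be found in the camera images.
- tin_a: one of up to six identical-looking square metal tins (may be absent): body 56 x 56 mm, 70 mm tall, plus a black cap 28 mm wide, 14 mm tall, centred on top. Contents do not show or shift: empty it weighs 80 to 100 g, half full 320 to 400 g, full 630 to 770 g. Origin: centre of the underside; z up through the cap, x and y square to the sides
- tin_b: one of up to six identical-looking square metal tins (may be absent): body 56 x 56 mm, 70 mm tall, plus a black cap 28 mm wide, 14 mm tall, centred on top. Contents do not show or shift: empty it weighs 80 to 100 g, half full 320 to 400 g, full 630 to 770 g. Origin: centre of the underside; z up through the cap, x and y square to the sides
- tin_c: one of up to six identical-looking square metal tins (may be absent): body 56 x 56 mm, 70 mm tall, plus a black cap 28 mm wide, 14 mm tall, centred on top. Contents do not show or shift: empty it weighs 80 to 100 g, half full 320 to 400 g, full 630 to 770 g. Origin: centre of the underside; z up through the cap, x and y square to the sides
- tin_d: one of up to six identical-looking square metal tins (may be absent): body 56 x 56 mm, 70 mm tall, plus a black cap 28 mm wide, 14 mm tall, centred on top. Contents do not show or shift: empty it weighs 80 to 100 g, half full 320 to 400 g, full 630 to 770 g. Origin: centre of the underside; z up through the cap, x and y square to the sides
- tin_e: one of up to six identical-looking square metal tins (may be absent): body 56 x 56 mm, 70 mm tall, plus a black cap 28 mm wide, 14 mm tall, centred on top. Contents do not show or shift: empty it weighs 80 to 100 g, half full 320 to 400 g, full 630 to 770 g. Origin: centre of the underside; z up through the cap, x and y square to the sides
- tin_f: one of up to six identical-looking square metal tins (may be absent): body 56 x 56 mm, 70 mm tall, plus a black cap 28 mm wide, 14 mm tall, centred on top. Contents do not show or shift: empty it weighs 80 to 100 g, half full 320 to 400 g, full 630 to 770 g. Origin: centre of the underside; z up through the cap, x and y square to the sides
- shaker: fixed paint shaker: dark grey plate 320 (x) by 200 mm (y), top 30 mm above the table, with an open steel cradle on its near (-x) half and a stepped post on its far half; a blue motor 170 mm long (top 95 mm, switch box to 120 mm) lies along its left side, 108 to 202 mm from the plate's middle line. Origin: centre of the underside, at table height; x from cradle to post, z up
- cradle (a point): centre of the inner floor of the shaker's cradle, 36 mm above the table, axes as the shaker's. The cradle is an open box, inside 120 mm (x) by 170 mm (y), walls 6 mm thick, rim 29 mm above its floor; holds two tins side by side along y. Full tins go here
- post (a point): foot of the shaker's balance post, on its axis, on the plate's top (30 mm above the table), axes as the shaker's; 165 mm from the cradle's centre. The post is 32 mm in diameter up to 22 mm, then tapers to a 20 mm thick spindle from 27 mm up, which itself tapers near the tip, at 66 mm
- tray: fixed solid-walled grey plastic tray, outside 132 (x) by 182 mm (y), 40 mm tall, walls and floor 6 mm, for half-full tins. Origin: centre of the underside, at table height
- tray_in (a point): centre of the tray's inner floor (inside 120 mm in x by 170 mm in y), axes as the tray's
- wash_crate: fixed slatted wooden crate (gaps between the slats of its walls), outside 132 (x) by 182 mm (y), 45 mm tall, walls 6 mm, for empty tins to be washed. Origin: centre of the underside, at table height
- wash_crate_in (a point): centre of the wash crate's inner floor (inside 120 mm in x by 170 mm in y), axes as the crate's
- wide_ring: the larger steel balance ring: outside 68 mm, bore 39 mm, 28 mm tall, 500 g, lying flat. Goes over the thick foot of the post down to the plate. Origin: centre of the underside; z is its axis
- narrow_ring: the smaller steel balance ring: outside 50 mm, bore 27 mm, 28 mm tall, 300 g, lying flat. Passes the spindle only, not the thick foot; at home it lies on the wide ring. Origin: centre of the underside; z is its axis
- tape_roll: bystander: roll of masking tape lying flat, 90 mm outside, 25 mm tall; origin centre of the underside
- scraper: bystander: scraper lying flat, 200 mm long, 70 mm wide, 18 mm tall; origin where blade meets handle, underside
- paddle: bystander: flat wooden stirring paddle, 160 x 20 x 6 mm, lying on the table between the two rows of tins; origin centre of the underside, x along it
- jar: bystander: round pale jar with a lid 70 mm in diameter, 100 mm tall, standing beyond the rings, near the shaker; origin centre of the underside
Not all that is in view belongs to the job. What is shaped like the tin_c but purple is not meant.

How it is judged (in metres and radians):
On the way, in this order (a step that is already met when the one before it is completed fails the run):
1. every tin lies in the container of its weight class (((x of tin_a in the frame of cradle between -0.062 and 0.062 m and y of tin_a in the frame of cradle between -0.088 and 0.088 m and z of tin_a in the frame of cradle between -0.01 and 0.042 m and contact force between tin_a and shaker between 5 and 9 N) or (x of tin_a in the frame of tray_in between -0.062 and 0.062 m and y of tin_a in the frame of tray_in between -0.088 and 0.088 m and z of tin_a in the frame of tray_in between -0.01 and 0.042 m and contact force between tin_a and tray between 2.1 and 5 N) or (x of tin_a in the frame of wash_crate_in between -0.062 and 0.062 m and y of tin_a in the frame of wash_crate_in between -0.088 and 0.088 m and z of tin_a in the frame of wash_crate_in between -0.01 and 0.042 m and contact force between tin_a and wash_crate between 0.3 and 2.1 N)) and linear speed of each of tin_a, tin_b, tin_c, tin_d, tin_e, tin_f below 0.02 m/s and ((x of tin_b in the frame of cradle between -0.062 and 0.062 m and y of tin_b in the frame of cradle between -0.088 and 0.088 m and z of tin_b in the frame of cradle between -0.01 and 0.042 m and contact force between tin_b and shaker between 5 and 9 N) or (x of tin_b in the frame of tray_in between -0.062 and 0.062 m and y of tin_b in the frame of tray_in between -0.088 and 0.088 m and z of tin_b in the frame of tray_in between -0.01 and 0.042 m and contact force between tin_b and tray between 2.1 and 5 N) or (x of tin_b in the frame of wash_crate_in between -0.062 and 0.062 m and y of tin_b in the frame of wash_crate_in between -0.088 and 0.088 m and z of tin_b in the frame of wash_crate_in between -0.01 and 0.042 m and contact force between tin_b and wash_crate between 0.3 and 2.1 N)) and ((x of tin_c in the frame of cradle between -0.062 and 0.062 m and y of tin_c in the frame of cradle between -0.088 and 0.088 m and z of tin_c in the frame of cradle between -0.01 and 0.042 m and contact force between tin_c and shaker between 5 and 9 N) or (x of tin_c in the frame of tray_in between -0.062 and 0.062 m and y of tin_c in the frame of tray_in between -0.088 and 0.088 m and z of tin_c in the frame of tray_in between -0.01 and 0.042 m and contact force between tin_c and tray between 2.1 and 5 N) or (x of tin_c in the frame of wash_crate_in between -0.062 and 0.062 m and y of tin_c in the frame of wash_crate_in between -0.088 and 0.088 m and z of tin_c in the frame of wash_crate_in between -0.01 and 0.042 m and contact force between tin_c and wash_crate between 0.3 and 2.1 N)) and ((x of tin_d in the frame of cradle between -0.062 and 0.062 m and y of tin_d in the frame of cradle between -0.088 and 0.088 m and z of tin_d in the frame of cradle between -0.01 and 0.042 m and contact force between tin_d and shaker between 5 and 9 N) or (x of tin_d in the frame of tray_in between -0.062 and 0.062 m and y of tin_d in the frame of tray_in between -0.088 and 0.088 m and z of tin_d in the frame of tray_in between -0.01 and 0.042 m and contact force between tin_d and tray between 2.1 and 5 N) or (x of tin_d in the frame of wash_crate_in between -0.062 and 0.062 m and y of tin_d in the frame of wash_crate_in between -0.088 and 0.088 m and z of tin_d in the frame of wash_crate_in between -0.01 and 0.042 m and contact force between tin_d and wash_crate between 0.3 and 2.1 N)) and ((x of tin_e in the frame of cradle between -0.062 and 0.062 m and y of tin_e in the frame of cradle between -0.088 and 0.088 m and z of tin_e in the frame of cradle between -0.01 and 0.042 m and contact force between tin_e and shaker between 5 and 9 N) or (x of tin_e in the frame of tray_in between -0.062 and 0.062 m and y of tin_e in the frame of tray_in between -0.088 and 0.088 m and z of tin_e in the frame of tray_in between -0.01 and 0.042 m and contact force between tin_e and tray between 2.1 and 5 N) or (x of tin_e in the frame of wash_crate_in between -0.062 and 0.062 m and y of tin_e in the frame of wash_crate_in between -0.088 and 0.088 m and z of tin_e in the frame of wash_crate_in between -0.01 and 0.042 m and contact force between tin_e and wash_crate between 0.3 and 2.1 N)) and ((x of tin_f in the frame of cradle between -0.062 and 0.062 m and y of tin_f in the frame of cradle between -0.088 and 0.088 m and z of tin_f in the frame of cradle between -0.01 and 0.042 m and contact force between tin_f and shaker between 5 and 9 N) or (x of tin_f in the frame of tray_in between -0.062 and 0.062 m and y of tin_f in the frame of tray_in between -0.088 and 0.088 m and z of tin_f in the frame of tray_in between -0.01 and 0.042 m and contact force between tin_f and tray between 2.1 and 5 N) or (x of tin_f in the frame of wash_crate_in between -0.062 and 0.062 m and y of tin_f in the frame of wash_crate_in between -0.088 and 0.088 m and z of tin_f in the frame of wash_crate_in between -0.01 and 0.042 m and contact force between tin_f and wash_crate between 0.3 and 2.1 N))), for 0.2 s.
2. the wide ring is fully home on the post (horizontal distance between wide_ring and post below 0.006 m and z of wide_ring in the frame of post between -0.004 and 0.004 m and angle between wide_ring's own z axis and vertical below 0.1 rad and linear speed of wide_ring below 0.02 m/s), for 0.2 s.
3. the narrow ring is fully home on top of the wide ring (horizontal distance between narrow_ring and post below 0.006 m and z of narrow_ring in the frame of post between 0.024 and 0.032 m and angle between narrow_ring's own z axis and vertical below 0.1 rad and linear speed of narrow_ring below 0.02 m/s), for 0.2 s.
At the end, for the whole second after the job is handed in: Each tin rests inside the container for its weight (told by its load on the floor): origin within 62 mm (x), 88 mm (y) of the centre, under 42 mm up. Wide ring on the plate, narrow ring on it, each within 4 mm in height, 6 mm of the axis, 0.1 rad of level. All at rest (all of step 1 and all of step 2 and all of step 3); the robot touches nothing.
It fails at once if a bystander (tape roll, scraper, jar, paddle) is shoved more than 60 mm away (distance of any of tape_roll, scraper, jar, paddle from where it was at the start of the episode above 0.06 m).
Of tin_a, tin_b, tin_c, tin_d, tin_e, tin_f only 4 to 6 are there at a start; the rules pass over those that are not, and their reading is None.
At some moment in a run one of tin_a, tin_b, tin_c, tin_d, tin_e, tin_f may be knocked a few centimetres aside while the robot is not near it.
Once in a run the grip may slacken for a moment while it holds something.
It also fails if it takes over 210 s, if anything falls off the work surface, if the arm or the gripper's body presses on something with over 40 N, if the wrist force passes 120 N, or if a joint passes its speed limit or range.

## Working session

There is one attempt and no reset: what is moved stays moved. The work goes in short steps, Python scripts to look and compute and a shell command to move; the robot and the scene stay as the last step left them, time stands still between calls to the robot, and variables do not carry over. Pictures are saved under pics/ and viewed, and the job is handed in when it is done.

```bash
mkdir -p pics; python3 - <<'E'
from plant import r
import cv2
s=r.get_state(); print(s)
for n in ("top","side","wrist"):
    im=r.capture(n); cv2.imwrite(f"pics/{n}0.png",im[:,:,::-1])
    p=r.camera_params(n); print(n,p)
E
```

```text
{'time_s': 0.0, 'joints': array([-5.74608635e+01,  2.05914080e+01,  6.34361682e-01, -1.85632083e-02,
       -7.01369499e+01, -1.65070917e+01]), 'qd': array([-0.0428141 , -0.01448756, -0.07133515, -0.00898714, -0.04129893,
       -0.05131701]), 'joint_torque': array([-6.23352043e-04, -5.82719493e+01,  2.93066007e+01,  6.99758694e+00,
        6.94809831e-03, -1.70301364e-04]), 'tcp_pos': array([ 0.18625046, -0.64828832,  0.22563237]), 'eef_rot': array([ 1.79904919e+02, -9.97843830e-03, -1.63974268e+02]), 'contact_force': array([-0.35219907,  0.48202978,  0.73021892]), 'moment': array([-0.01950766,  0.00352155, -0.00361078]), 'gripper_width': 0.08790377473530465}
top {'vfov': 53.05478666086625, 'cx': 314.1019002299496, 'cy': 240.5320826028686, 'distortion': array([0.04309233, 0.        , 0.        , 0.        , 0.        ]), 'R': array([[-0.00618363, -0.99987257, -0.01471748],
       [-0.99558454,  0.00753434, -0.09356632],
       [ 0.09366528,  0.01407391, -0.99550426]]), 't': array([0.0275586 , 0.5864104 , 0.89253166])}
side {'vfov': 51.79045180146782, 'cx': 316.11806140843015, 'cy': 234.26419981850455, 'distortion': array([-0.14110299,  0.        ,  0.        ,  0.        ,  0.        ]), 'R': array([[-0.96907092, -0.24587638,  0.02112698],
       [-0.185255  ,  0.66823375, -0.72051664],
       [ 0.16304026, -0.70214561, -0.69311573]]), 't': array([0.57699267, 0.15664631, 0.91496392])}
wrist {'vfov': 60.50573770737166, 'cx': 318.6324654212218, 'cy': 237.19354500821552, 'distortion': array([-0.08455165,  0.        ,  0.        ,  0.        ,  0.        ]), 'R': array([[-0.27487988,  0.9614764 ,  0.00204676],
       [ 0.9288116 ,  0.26498984,  0.2590162 ],
       [ 0.24849559,  0.07309939, -0.96587081]]), 't': array([ 0.67383507, -0.03355051,  0.39080364])}
```

View pics/top0.png

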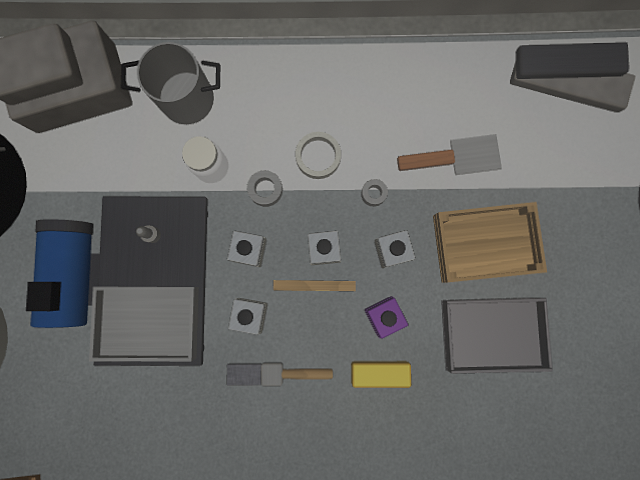

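View pics/side0.png

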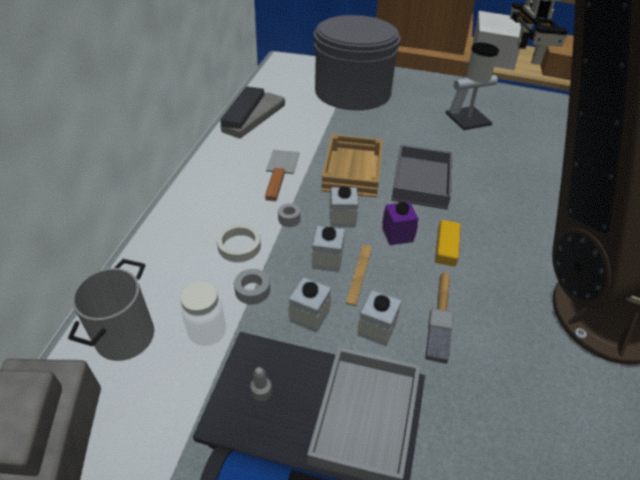

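View pics/wrist0.png

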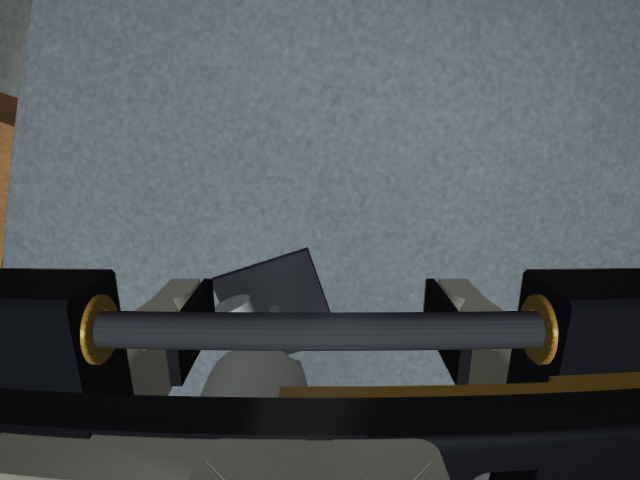

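Top view: four silver tins at about (246,248), (324,247), (397,248) and (247,317). The purple look-alike at (388,318) is not meant. The wide ring is at (265,187), the narrow ring at (375,191), the post at (147,233), the cradle at (145,323), the crate at (490,242) and the tray at (497,335). The tins' look is confirmed below in an enlarged crop.

```bash
cat > h.py <<'E'
import numpy as np, cv2
from plant import r
def K(p): 
    f=240/np.tan(np.radians(p['vfov']/2)); return np.array([[f,0,p['cx']],[0,f,p['cy']],[0,0,1]])
def px2w(p,uv,z):
    uv=np.array(uv,float).reshape(-1,1,2)
    n=cv2.undistortPoints(uv,K(p),p['distortion']).reshape(-1,2)
    d=np.c_[n,np.ones(len(n))]@p['R']; c=-p['R'].T@p['t']
    return c+d*((z-c[2])/d[:,2])[:,None]
def w2px(p,X):
    return cv2.projectPoints(np.array(X,float).reshape(-1,3),cv2.Rodrigues(p['R'])[0],p['t'],K(p),p['distortion'])[0].reshape(-1,2)
def tinfit(p,im,uv):
    # fit square top at z=.07 around cap by maximising edge gradient
    g=cv2.GaussianBlur(cv2.cvtColor(im,cv2.COLOR_RGB2GRAY).astype(np.float32),(0,0),0.8)
    gx=cv2.Sobel(g,cv2.CV_32F,1,0);gy=cv2.Sobel(g,cv2.CV_32F,0,1)
    G=np.hypot(gx,gy)
    c=px2w(p,[uv],.077)[0]
    t=np.linspace(-1,1,25)*.028
    sq=np.r_[np.c_[t,t*0+.028],np.c_[t,t*0-.028],np.c_[t*0+.028,t],np.c_[t*0-.028,t]]
    best=(-1,)
    def sc(x,y,a):
        ca,sa=np.cos(a),np.sin(a)
        P=np.c_[sq@np.array([[ca,sa],[-sa,ca]])+[x,y],np.full(len(sq),.07)]
        q=w2px(p,P).astype(np.float32)
        return cv2.remap(G,q[:,0],q[:,1],cv2.INTER_LINEAR).mean()
    for st,rg,da in ((.003,.012,4),(.001,.003,1)):
        x0,y0,a0=(c[0],c[1],0) if best[0]<0 else best[1:]
        ar=np.radians(np.arange(-45,45,4)) if best[0]<0 else a0+np.radians(np.arange(-4,5,1))
        for x in np.arange(x0-rg,x0+rg+1e-6,st):
            for y in np.arange(y0-rg,y0+rg+1e-6,st):
                for a in ar:
                    s=sc(x,y,a)
                    if s>best[0]: best=(s,x,y,a)
    return best
def snap(n,name):
    p=r.camera_params(n); im=r.capture(n); cv2.imwrite(f"pics/{name}.png",im[:,:,::-1]); return p,im
E
python3 - <<'E'
from h import *
p=r.camera_params("top"); im=cv2.imread("pics/top0.png")[:,:,::-1].copy()
for uv in [(246,248),(324,247),(397,248),(247,317),(389,319)]:
    b=tinfit(p,im,uv); print(uv,np.round(b[:3],4),round(np.degrees(b[3]),1))
print("rings",px2w(p,[(265,187),(375,191)],.028)); 
crop=cv2.resize(im[160:400,200:440],(720,720)[:2],interpolation=cv2.INTER_CUBIC)[:600]
cv2.imwrite("pics/crop.png",crop[:,:,::-1])
r.capture("top")
for t in ("tin_a","wide_ring","narrow_ring","post","cradle","shaker","tray","wash_crate","jar","paddle"):
    print(t,[(np.round(d['xy'],1),round(d['p'],2)) for d in r.recognise(t,"top")])
cv2.imwrite("pics/crop2.png",cv2.resize(im[180:390,80:215],None,fx=2.8,fy=2.8,interpolation=cv2.INTER_CUBIC)[:,:,::-1])
cv2.imwrite("pics/crop3.png",cv2.resize(im[190:390,420:560],None,fx=2.9,fy=2.9,interpolation=cv2.INTER_CUBIC)[:,:,::-1])
E
```

```text
(246, 248) [85.6955  0.5703  0.1502] -11.0
(324, 247) [7.81757e+01 5.71100e-01 5.00000e-03] 6.0
(397, 248) [88.508   0.5673 -0.1264] 15.0
(247, 317) [94.2292  0.4458  0.1474] -10.0
(389, 319) [88.105   0.446  -0.1033] 25.0
rings [[ 0.69129626  0.11788119  0.028     ]
 [ 0.6814976  -0.09438198  0.028     ]]
tin_a [(array([248.7, 250.1]), 0.97), (array([322.1, 248.2]), 0.88), (array([384.5, 319.9]), 0.68), (array([392.2, 249.1]), 0.6), (array([248. , 316.6]), 0.55)]
wide_ring [(array([490.8, 242. ]), 0.7), (array([258. , 183.4]), 0.6)]
narrow_ring [(array([374.4, 183.1]), 0.64)]
post [(array([131.8, 281.3]), 0.74)]
cradle [(array([131.2, 276.9]), 0.76), (array([497.1, 335.7]), 0.71), (array([258.6, 182.8]), 0.71)]
shaker [(array([132.8, 283.7]), 0.93), (array([464.4, 157. ]), 0.46)]
tray [(array([495. , 335.1]), 0.55)]
wash_crate [(array([490.3, 244.5]), 0.61)]
jar [(array([204.9, 158.5]), 0.62)]
paddle [(array([311.2, 283.6]), 0.88), (array([374.9, 185.7]), 0.59)]
```

View pics/crop.png

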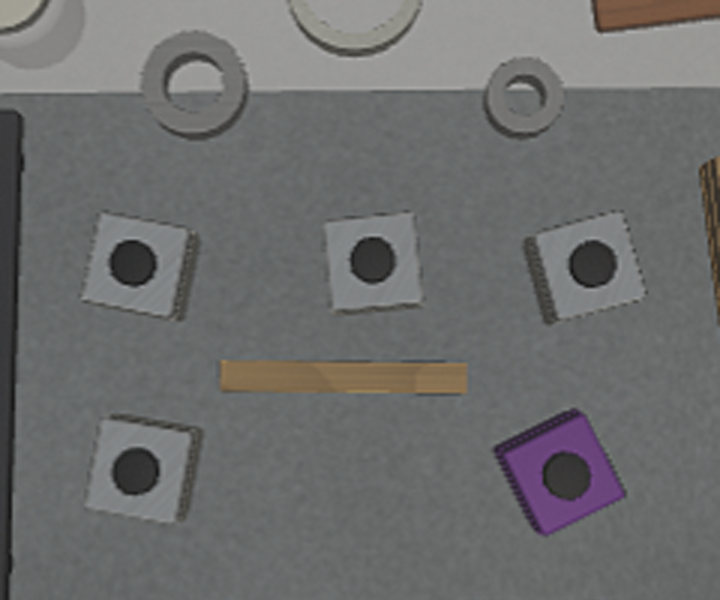

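View pics/crop2.png

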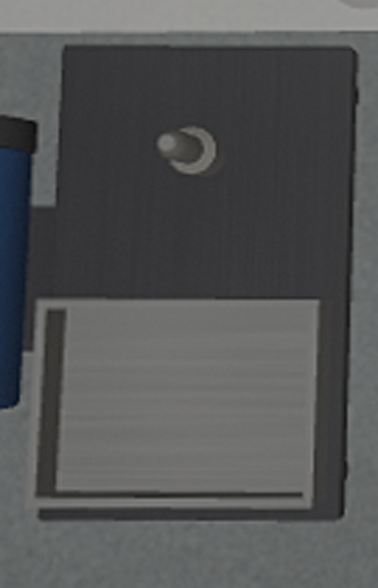

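View pics/crop3.png

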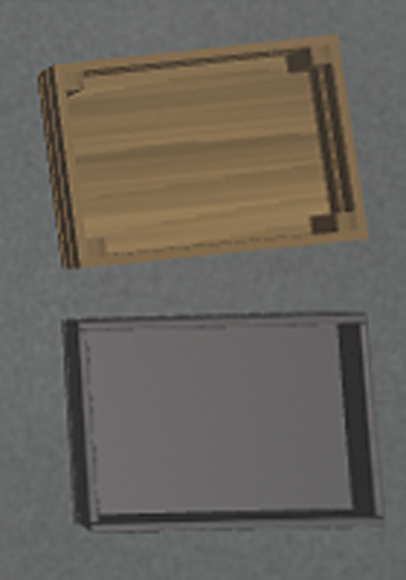

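```bash
cat >> h.py <<'E'
def shapefit(p,im,pts,c,arange,z,rg=.015):
    g=cv2.GaussianBlur(cv2.cvtColor(im,cv2.COLOR_RGB2GRAY).astype(np.float32),(0,0),0.9)
    G=np.minimum(np.hypot(cv2.Sobel(g,cv2.CV_32F,1,0),cv2.Sobel(g,cv2.CV_32F,0,1)),120)
    def sc(x,y,a):
        ca,sa=np.cos(a),np.sin(a)
        P=np.c_[pts[:,:2]@np.array([[ca,sa],[-sa,ca]])+[x,y],np.full(len(pts),z)]
        q=w2px(p,P).astype(np.float32)
        return cv2.remap(G,q[:,0],q[:,1],cv2.INTER_LINEAR).mean()
    best=(-1,)
    for st,rr,aa in ((.003,rg,arange),(.001,.003,np.radians(np.arange(-2,2.1,.5)) if len(arange)>1 else [0])):
        x0,y0,a0=(*c[:2],0) if best[0]<0 else best[1:]
        for x in np.arange(x0-rr,x0+rr+1e-6,st):
            for y in np.arange(y0-rr,y0+rr+1e-6,st):
                for a in aa:
                    s=sc(x,y,a0+a)
                    if s>best[0]: best=(s,x,y,a0+a)
    return best
def rect(w,h,n=40):
    t=np.linspace(-1,1,n)
    return np.r_[np.c_[t*w/2,t*0+h/2],np.c_[t*w/2,t*0-h/2],np.c_[t*0+w/2,t*h/2],np.c_[t*0-w/2,t*h/2]]
def circ(d,n=60):
    t=np.linspace(0,2*np.pi,n,endpoint=False); return np.c_[np.cos(t),np.sin(t)]*d/2
E
python3 - <<'E'
from h import *
p=r.camera_params("top"); im=cv2.imread("pics/top0.png")[:,:,::-1].copy()
A=np.radians(np.arange(-14,14.1,2))
both=np.r_[rect(.132,.182),rect(.12,.17)]
for n,uv,z in (("cradle",(143,324),.065),("tray",(497,335),.04),("crate",(490,243),.045)):
    b=shapefit(p,im,both,px2w(p,[uv],z)[0],A,z); print(n,np.round(b[:3],4),np.degrees(b[3]))
uvp=(80+158/2.8,180+(47)/2.8)
b=shapefit(p,im,rect(.32,.2),px2w(p,[(153,281)],.03)[0],A,.03); print("plate",np.round(b[:3],4),np.degrees(b[3]))
print("shoulder",px2w(p,[(80+193/2.8,180+150/2.8)],.052),"tip",px2w(p,[(80+166/2.8,180+143/2.8)],.094))
for n,uv,d,bd in (("wide",(265,187),.068,.039),("narrow",(375,191),.05,.027)):
    b=shapefit(p,im,np.r_[circ(d),circ(bd)],px2w(p,[uv],.028)[0],[0],.028); print(n,np.round(b[:3],4))
print("jar",px2w(p,[(199,153)],.1),"tape",px2w(p,[(318,155)],.025), "paddle",px2w(p,[(273,286),(356,286)],.006))
E
```

```text
cradle [84.1492  0.4352  0.3356] -0.5
tray [75.9495  0.4133 -0.3063] 1.5000000000000002
crate [59.9597  0.5749 -0.3012] 5.500000000000001
plate [100.6487   0.5147   0.3311] -0.5
shoulder [[0.59967642 0.33131285 0.052     ]] tip [[0.59959814 0.33338156 0.094     ]]
wide [79.3533  0.6923  0.1199]
narrow [77.4915  0.6815 -0.0934]
jar [[0.73898183 0.22792771 0.1       ]] tape [[0.75424531 0.01492986 0.025     ]] paddle [[ 0.50049297  0.10425628  0.006     ]
 [ 0.49949901 -0.05683384  0.006     ]]
```

```bash
cat >> h.py <<'E'
def plan(x,y,z,yaw,s=None):
    s=s or r.get_state(); P=s['tcp_pos']; ps=s['eef_rot'][2]
    d=(yaw-ps+180)%360-180
    a=np.radians(yaw); D=np.array([x,y,z])-P
    print("at",np.round(P,4),np.round(s['eef_rot'],1),"turn az total rad %.4f (%.1f deg)"%(-np.radians(d),d),
      "then tx %.4f ty %.4f tz %.4f"%(D[0]*np.cos(a)+D[1]*np.sin(a),D[0]*np.sin(a)-D[1]*np.cos(a),-D[2]),
      "F",np.round(s['contact_force'],2),"w",round(s['gripper_width'],4),"t",round(s['time_s'],2))
E
python3 -c "
from h import *
plan(.5673,-.1264,.16,-75)"
```

```text
at [ 0.1863 -0.6487  0.2266] [ 180.   -0. -164.] turn az total rad -1.5528 (89.0 deg) then tx -0.4059 ty -0.5032 tz 0.0666 F [-0.56  0.01  0.33] w 0.088 t 0.7
```

```bash
python3 -m inch '0 0 0 0 0 -0.1194 1;0 0 0 0 0 -0.1194 1;0 0 0 0 0 -0.1194 1;0 0 0 0 0 -0.1194 1;0 0 0 0 0 -0.1194 1;0 0 0 0 0 -0.1194 1;0 0 0 0 0 -0.1194 1;0 0 0 0 0 -0.1194 1;0 0 0 0 0 -0.1194 1;0 0 0 0 0 -0.1194 1;0 0 0 0 0 -0.1194 1;0 0 0 0 0 -0.1194 1;0 0 0 0 0 -0.1194 1' 40; python3 -c "
from h import *
plan(.5673,-.1264,.16,-75)"
```

```text
time_s: 1.78
tcp_pos: [0.1864, -0.6487, 0.2266]
eef_rot: [-180.0, -0.0, -74.7]
contact_force: [-0.6, -0.3, -0.3]
gripper_width: 0.0874
at [ 0.1864 -0.6487  0.2266] [-180.    -0.   -74.7] turn az total rad 0.0053 (-0.3 deg) then tx -0.4059 ty -0.5031 tz 0.0666 F [-0.56 -0.25 -0.27] w 0.0874 t 1.78
```

```bash
python3 -m inch '-0.0239 -0.0296 0 0 0 0 1;-0.0239 -0.0296 0 0 0 0 1;-0.0239 -0.0296 0 0 0 0 1;-0.0239 -0.0296 0 0 0 0 1;-0.0239 -0.0296 0 0 0 0 1;-0.0239 -0.0296 0 0 0 0 1;-0.0239 -0.0296 0 0 0 0 1;-0.0239 -0.0296 0 0 0 0 1;-0.0239 -0.0296 0 0 0 0 1;-0.0239 -0.0296 0 0 0 0 1;-0.0239 -0.0296 0.01 0 0 0 1;-0.0239 -0.0296 0.01 0 0 0 1;-0.0239 -0.0296 0.01 0 0 0 1;-0.0239 -0.0296 0.01 0 0 0 1;-0.0239 -0.0296 0.01 0 0 0 1;-0.0239 -0.0296 0.01 0 0 0 1;-0.0239 -0.0296 0.006 0 0 0 1;0 0 0 0 0 0 1;0 0 0 0 0 0 1'; python3 - <<'E'
from h import *
plan(.5673,-.1264,.16,-75)
p,im=snap("wrist","w1"); p2,im2=snap("top","t1"); print(w2px(p,[[.5673,-.1264,.084]]))
E
```

```text
time_s: 3.37
tcp_pos: [0.5683, -0.1245, 0.1598]
eef_rot: [179.9, 0.0, -74.9]
contact_force: [-0.3, -0.3, 0.6]
gripper_width: 0.0878
at [ 0.5683 -0.1245  0.1598] [179.9   0.  -74.9] turn az total rad 0.0024 (-0.1 deg) then tx 0.0016 ty 0.0015 tz -0.0002 F [-0.29 -0.28  0.64] w 0.0878 t 3.37
[[320.8873483  244.62709561]]
```

View pics/w1.png

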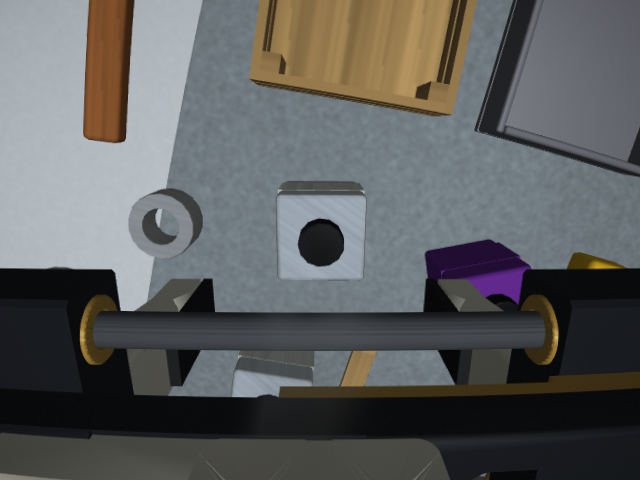

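View pics/t1.png

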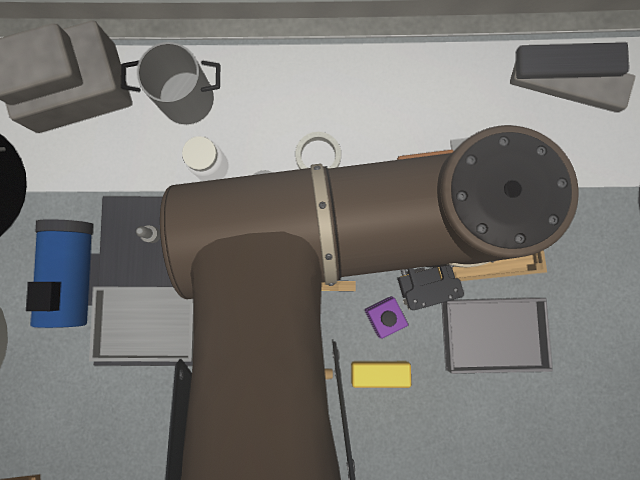

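The wrist view shows the silver tin with its cap at (321,243), as predicted, and the purple one off to the right at (480,265). Descending.

```bash
python3 -m inch '0.0016 0.0015 0.014 0 0 0 1;0 0 0.02 0 0 0 1;0 0 0.02 0 0 0 1;0 0 0.02 0 0 0 1;0 0 0.02 0 0 0 1;0 0 0.02 0 0 0 1;0 0 0.01 0 0 0 1;0 0 0.006 0 0 0 1;0 0 0 0 0 0 1;0 0 0 0 0 0 0;0 0 0 0 0 0 0;0 0 0 0 0 0 0;0 0 0 0 0 0 0;0 0 0 0 0 0 0;0 0 0 0 0 0 0;0 0 0 0 0 0 0' 40;  python3 -m inch '0 0 -0.01 0 0 0 0;0 0 -0.02 0 0 0 0;0 0 -0.02 0 0 0 0;0 0 -0.02 0 0 0 0;0 0 -0.01 0 0 0 0;0 0 0 0 0 0 0;0 0 0 0 0 0 0;0 0 0 0 0 0 0'; python3 -c "
from h import *
plan(.5749,-.3012,.16,-84.5)"
```

```text
time_s: 4.8
tcp_pos: [0.5671, -0.1281, 0.0312]
eef_rot: [-179.9, -0.0, -75.0]
contact_force: [1.5, 1.1, 3.9]
gripper_width: 0.0558
time_s: 5.47
tcp_pos: [0.5655, -0.1281, 0.1093]
eef_rot: [179.9, 0.0, -75.1]
contact_force: [0.5, 0.3, -3.1]
gripper_width: 0.0559
at [ 0.5655 -0.1281  0.1093] [179.9   0.  -75.1] turn az total rad 0.1648 (-9.4 deg) then tx 0.1732 ty 0.0072 tz -0.0507 F [ 0.52  0.33 -3.11] w 0.0559 t 5.47
```

```bash
python3 -m inch '0 0 0 0 0 0.1194 0;0 0 0 0 0 0.1147 0;0 0 0 0 0 0 0;0 0 0 0 0 0 0'; python3 -c "
from h import *
plan(.4144,-.3493,.04,-88.5)"
```

```text
time_s: 5.8
tcp_pos: [0.5658, -0.1282, 0.1092]
eef_rot: [179.9, 0.0, -88.3]
contact_force: [0.4, 0.6, -2.9]
gripper_width: 0.0558
at [ 0.5658 -0.1282  0.1092] [179.9   0.  -88.3] turn az total rad 0.0043 (-0.2 deg) then tx 0.2171 ty 0.1571 tz 0.0692 F [ 0.42  0.62 -2.86] w 0.0558 t 5.8
```

```bash
python3 -m inch '0.0117 0.0085 0 0 0 0 0;0.0217 0.0157 0 0 0 0 0;0.0217 0.0157 0 0 0 0 0;0.0217 0.0157 0 0 0 0 0;0.0217 0.0157 0 0 0 0 0;0.0217 0.0157 0 0 0 0 0;0.0217 0.0157 0 0 0 0 0;0.0217 0.0157 0 0 0 0 0;0.0217 0.0157 0 0 0 0 0;0.0217 0.0157 0 0 0 0 0;0.01 0.0072 0 0 0 0 0;0 0 0 0 0 0 0;0 0 0 0 0 0 0'; python3 -c "
from h import *
plan(.4144,-.3493,.04,-88.5)"
```

```text
time_s: 6.88
tcp_pos: [0.4148, -0.3499, 0.1102]
eef_rot: [180.0, 0.0, -88.4]
contact_force: [0.4, 0.0, -3.5]
gripper_width: 0.056
at [ 0.4148 -0.3499  0.1102] [180.    0.  -88.4] turn az total rad 0.0011 (-0.1 deg) then tx -0.0006 ty 0.0004 tz 0.0702 F [ 0.37  0.03 -3.48] w 0.056 t 6.88
```

```bash
python3 -m inch '0 0 0.015 0 0 0 0;0 0 0.02 0 0 0 0;0 0 0.02 0 0 0 0;0 0 0.01 0 0 0 0;0 0 0.006 0 0 0 0;0 0 0 0 0 0 0;0 0 0 0 0 0 0.75;0 0 0 0 0 0 0.75;0 0 0 0 0 0 0.75;0 0 0 0 0 0 0.75';python3 -m inch '0 0 -0.02 0 0 0 0.75;0 0 -0.03 0 0 0 0.75;0 0 -0.03 0 0 0 1;0 0 -0.03 0 0 0 1;0 0 -0.02 0 0 0 1;0 0 0 0 0 0 1'; python3 - <<'E'
from h import *
p2,im2=snap("side","s2"); p2,im2=snap("top","t2"); 
for uv in [(246,248),(324,247)]:
    b=tinfit(p2,im2,uv); print(uv,np.round(b[:3],4),round(np.degrees(b[3]),1))
plan(.5711,.005,.16,-84)
E
```

```text
time_s: 7.72
tcp_pos: [0.4164, -0.3497, 0.0407]
eef_rot: [-179.9, -0.1, -88.4]
contact_force: [-0.9, -0.0, -0.3]
gripper_width: 0.0654
time_s: 8.22
tcp_pos: [0.418, -0.3509, 0.1754]
eef_rot: [-179.5, -0.3, -88.4]
contact_force: [1.0, -1.0, -0.2]
gripper_width: 0.0849
(246, 248) [91.7548  0.5703  0.1502] -11.0
(324, 247) [8.38671e+01 5.71100e-01 5.00000e-03] 6.0
at [ 0.416  -0.3496  0.171 ] [-1.798e+02 -1.000e-01 -8.850e+01] turn az total rad -0.0778 (4.5 deg) then tx -0.3364 ty -0.1913 tz 0.0110 F [-0.59  0.61  0.7 ] w 0.087 t 8.32
```

View pics/t2.png

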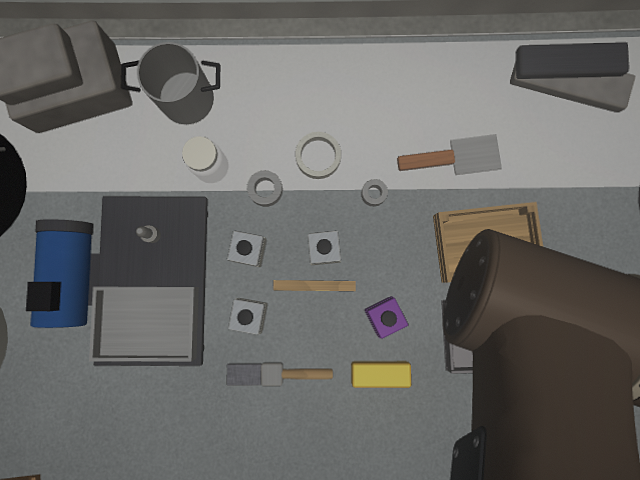

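View pics/s2.png

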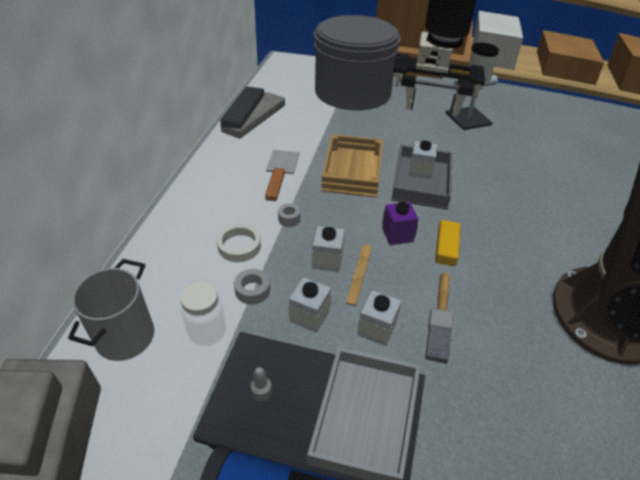

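The side view shows the first tin standing in the tray at (424,160). Next is the middle tin.

```bash
python3 -m inch '0 0 0 0 0 -0.0778 1;-0.0259 -0.0147 0 0 0 0 1;-0.0259 -0.0147 0 0 0 0 1;-0.0259 -0.0147 0 0 0 0 1;-0.0259 -0.0147 0 0 0 0 1;-0.0259 -0.0147 0 0 0 0 1;-0.0259 -0.0147 0 0 0 0 1;-0.0259 -0.0147 0 0 0 0 1;-0.0259 -0.0147 0 0 0 0 1;-0.0259 -0.0147 0 0 0 0 1;-0.0259 -0.0147 0 0 0 0 1;-0.0259 -0.0147 0 0 0 0 1;-0.0259 -0.0147 0 0 0 0 1;-0.0259 -0.0147 0.011 0 0 0 1;0 0 0 0 0 0 1;0 0 0 0 0 0 1'; python3 - <<'E'
from h import *
p,im=snap("wrist","w2"); print(w2px(p,[[.5711,.005,.084]])); plan(.5711,.005,.03,-84)
E
```

```text
time_s: 9.65
tcp_pos: [0.5696, 0.0066, 0.1566]
eef_rot: [179.8, -0.0, -83.9]
contact_force: [-0.4, 0.5, 0.5]
gripper_width: 0.0875
[[315.78806494 245.96599842]]
at [0.5695 0.0057 0.1572] [179.8  -0.  -83.9] turn az total rad 0.0012 (-0.1 deg) then tx 0.0009 ty -0.0015 tz 0.1272 F [-0.09 -0.13  0.01] w 0.0874 t 9.7
```

View pics/w2.png

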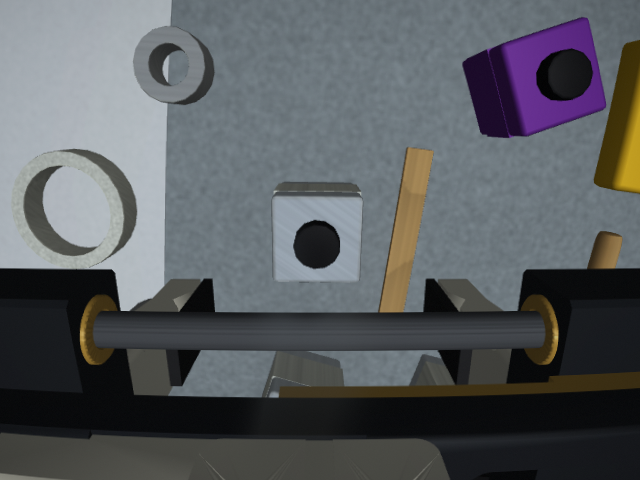

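The cap is at (317,243), as predicted. Gripping and lifting.

```bash
python3 -m inch '0.0009 -0.0015 0.015 0 0 0 1;0 0 0.02 0 0 0 1;0 0 0.02 0 0 0 1;0 0 0.02 0 0 0 1;0 0 0.02 0 0 0 1;0 0 0.018 0 0 0 1;0 0 0.01 0 0 0 1;0 0 0.004 0 0 0 1;0 0 0 0 0 0 1;0 0 0 0 0 0 0;0 0 0 0 0 0 0;0 0 0 0 0 0 0;0 0 0 0 0 0 0;0 0 0 0 0 0 0;0 0 0 0 0 0 0' 40;  python3 -m inch '0 0 -0.01 0 0 0 0;0 0 -0.02 0 0 0 0;0 0 -0.02 0 0 0 0;0 0 -0.02 0 0 0 0;0 0 -0.01 0 0 0 0;0 0 0 0 0 0 0;0 0 0 0 0 0 0;0 0 0 0 0 0 0'; python3 -c "
from h import *
plan(.5749,-.3012,.16,-84.5)"
```

```text
time_s: 10.95
tcp_pos: [0.572, 0.0048, 0.032]
eef_rot: [-180.0, 0.0, -84.0]
contact_force: [-1.6, 0.1, 2.5]
gripper_width: 0.0557
time_s: 11.62
tcp_pos: [0.5711, 0.0046, 0.1106]
eef_rot: [179.9, 0.0, -84.0]
contact_force: [0.1, 0.3, -1.7]
gripper_width: 0.0558
at [0.5711 0.0046 0.1106] [179.9   0.  -84. ] turn az total rad 0.0086 (-0.5 deg) then tx 0.3048 ty 0.0255 tz -0.0494 F [ 0.06  0.32 -1.72] w 0.0558 t 11.62
```

```bash
for i in 1 2 3 4; do python3 -m inch '0 0 0 0 0 0 0;0 0 0 0 0 0 0'|grep contact; done
```

```text
contact_force: [-0.1, 0.5, -1.6]
contact_force: [-0.4, 0.7, -0.9]
contact_force: [-0.5, 0.5, -1.7]
contact_force: [0.3, -0.7, -0.8]
```

About 1.3 N, so this one is empty and goes to the crate.

```bash
python3 -c "
from h import *
plan(.579,-.344,.042,-84.5)"
```

```text
at [0.5719 0.0047 0.1115] [180.   0. -84.] turn az total rad 0.0089 (-0.5 deg) then tx 0.3478 ty 0.0263 tz 0.0695 F [ 0.25 -0.72 -0.82] w 0.0558 t 12.28
```

```bash
python3 -m inch '0.014 0.001 0 0 0 0.0089 0;0.0278 0.0021 0 0 0 0 0;0.0278 0.0021 0 0 0 0 0;0.0278 0.0021 0 0 0 0 0;0.0278 0.0021 0 0 0 0 0;0.0278 0.0021 0 0 0 0 0;0.0278 0.0021 0 0 0 0 0;0.0278 0.0021 0 0 0 0 0;0.0278 0.0021 0 0 0 0 0;0.0278 0.0021 0 0 0 0 0;0.0278 0.0021 0 0 0 0 0;0.0278 0.0021 0 0 0 0 0;0.0278 0.0021 0 0 0 0 0;0 0 0 0 0 0 0;0 0 0 0 0 0 0'; python3 -c "
from h import *
plan(.579,-.344,.042,-84.5)"
```

```text
time_s: 13.53
tcp_pos: [0.5783, -0.3458, 0.1109]
eef_rot: [180.0, 0.0, -84.7]
contact_force: [0.1, 0.1, -0.9]
gripper_width: 0.0557
at [ 0.5783 -0.3458  0.1109] [180.    0.  -84.7] turn az total rad -0.0031 (0.2 deg) then tx -0.0017 ty -0.0008 tz 0.0689 F [ 0.14  0.14 -0.93] w 0.0557 t 13.53
```

```bash
python3 -m inch '-0.0017 -0.0008 0.015 0 0 0 0;0 0 0.02 0 0 0 0;0 0 0.02 0 0 0 0;0 0 0.01 0 0 0 0;0 0 0.0055 0 0 0 0;0 0 0 0 0 0 0;0 0 0 0 0 0 0.75;0 0 0 0 0 0 0.75;0 0 0 0 0 0 0.75;0 0 0 0 0 0 0.75';python3 -m inch '0 0 -0.02 0 0 0 0.75;0 0 -0.03 0 0 0 0.75;0 0 -0.03 0 0 0 1;0 0 -0.03 0 0 0 1;0 0 -0.02 0 0 0 1;0 0 0 0 0 0 1;0 0 0 0 0 0 1'; python3 - <<'E'
from h import *
p2,im2=snap("side","s3"); p2,im2=snap("top","t3"); 
for uv in [(246,248),(247,317)]:
    b=tinfit(p2,im2,uv); print(uv,np.round(b[:3],4),round(np.degrees(b[3]),1))
plan(.5703,.1502,.16,-101)
E
```

```text
time_s: 14.37
tcp_pos: [0.5805, -0.3422, 0.0422]
eef_rot: [-179.9, -0.0, -84.5]
contact_force: [0.5, -0.4, 0.4]
gripper_width: 0.065
time_s: 14.95
tcp_pos: [0.5807, -0.3422, 0.1734]
eef_rot: [-179.8, -0.1, -84.5]
contact_force: [-0.6, 0.1, -0.6]
gripper_width: 0.0865
(246, 248) [77.9675  0.5623  0.1612] -34.0
(247, 317) [116.8505   0.4458   0.1474] -10.0
at [ 0.5794 -0.3418  0.1706] [180.    0.  -84.5] turn az total rad 0.2877 (-16.5 deg) then tx -0.4812 ty 0.1028 tz 0.0106 F [-0.68  0.35 -0.56] w 0.0873 t 15.05
```

View pics/s3.png

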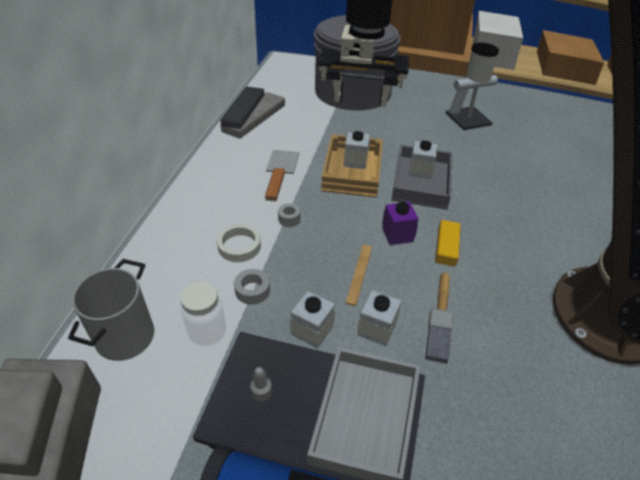

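View pics/t3.png

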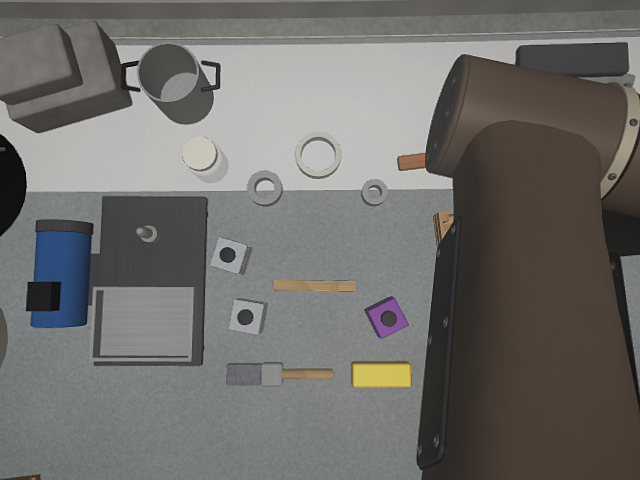

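The side view shows the empty tin standing in the crate at (357,150). The upper left tin was knocked; its cap is now at (228,255). Refitting it.

```bash
python3 - <<'E'
from h import *
im=cv2.imread("pics/t3.png")[:,:,::-1].copy(); p=r.camera_params("top")
for uv in [(228,255),(247,317)]:
    b=tinfit(p,im,uv); print(uv,np.round(b[:3],4),round(np.degrees(b[3]),1))
plan(b[1],b[2],.17,-100)
E
```

```text
(228, 255) [101.9091   0.5579   0.1797] -17.0
(247, 317) [116.8505   0.4458   0.1474] -10.0
at [ 0.5794 -0.3418  0.1706] [180.    0.  -84.5] turn az total rad 0.2703 (-15.5 deg) then tx -0.4586 ty 0.2165 tz 0.0006 F [-0.68  0.35 -0.56] w 0.0873 t 15.05
```

```bash
python3 -m inch '0 0 0 0 0 0.1 1;0 0 0 0 0 0.1 1;0 0 0 0 0 0.1 1;0 0 0 0 0 0.0927 1;0 0 0 0 0 0 1;0 0 0 0 0 0 1'; python3 -c "
from h import *
plan(.5579,.1797,.16,-107)"
```

```text
time_s: 15.55
tcp_pos: [0.5794, -0.3418, 0.1698]
eef_rot: [179.9, 0.0, -106.8]
contact_force: [0.6, -0.6, 0.2]
gripper_width: 0.0876
at [ 0.5794 -0.3418  0.1698] [ 179.9    0.  -106.8] turn az total rad 0.0028 (-0.2 deg) then tx -0.4924 ty 0.1730 tz 0.0098 F [ 0.57 -0.6   0.17] w 0.0876 t 15.55
```

```bash
python3 -m inch '-0.0328 0.0115 0 0 0 0.0028 1;-0.0328 0.0115 0 0 0 0 1;-0.0328 0.0115 0 0 0 0 1;-0.0328 0.0115 0 0 0 0 1;-0.0328 0.0115 0 0 0 0 1;-0.0328 0.0115 0 0 0 0 1;-0.0328 0.0115 0 0 0 0 1;-0.0328 0.0115 0 0 0 0 1;-0.0328 0.0115 0 0 0 0 1;-0.0328 0.0115 0 0 0 0 1;-0.0328 0.0115 0 0 0 0 1;-0.0328 0.0115 0 0 0 0 1;-0.0328 0.0115 0 0 0 0 1;-0.0328 0.0115 0 0 0 0 1;-0.0328 0.0115 0.01 0 0 0 1;0 0 0 0 0 0 1;0 0 0 0 0 0 1;0 0 0 0 0 0 1'; python3 - <<'E'
from h import *
p,im=snap("wrist","w3"); print(w2px(p,[[.5579,.1797,.084]])); plan(.5579,.1797,.03,-107)
E
```

```text
time_s: 17.05
tcp_pos: [0.5597, 0.1789, 0.1605]
eef_rot: [180.0, -0.1, -107.0]
contact_force: [0.3, 0.0, -0.4]
gripper_width: 0.0878
[[321.40108262 247.39065039]]
at [0.56   0.1784 0.1608] [ 180.    -0.  -107.1] turn az total rad -0.0014 (0.1 deg) then tx -0.0006 ty 0.0023 tz 0.1308 F [1.76 0.17 0.23] w 0.0873 t 17.1
```

View pics/w3.png

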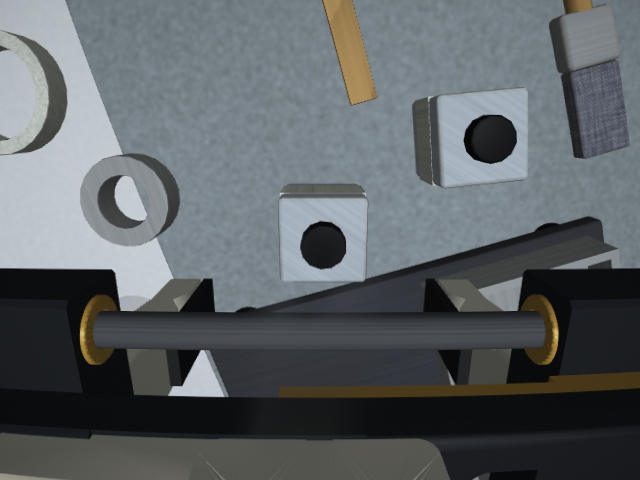

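The cap is at (324,245), as predicted within 3 px. Gripping.

```bash
python3 -m inch '-0.0006 0.0023 0.015 0 0 0 1;0 0 0.02 0 0 0 1;0 0 0.02 0 0 0 1;0 0 0.02 0 0 0 1;0 0 0.02 0 0 0 1;0 0 0.02 0 0 0 1;0 0 0.012 0 0 0 1;0 0 0.004 0 0 0 1;0 0 0 0 0 0 1;0 0 0 0 0 0 0;0 0 0 0 0 0 0;0 0 0 0 0 0 0;0 0 0 0 0 0 0;0 0 0 0 0 0 0;0 0 0 0 0 0 0' 45;  python3 -m inch '0 0 -0.01 0 0 0 0;0 0 -0.02 0 0 0 0;0 0 -0.03 0 0 0 0;0 0 -0.03 0 0 0 0;0 0 -0.01 0 0 0 0;0 0 0 0 0 0 0;0 0 0 0 0 0 0;0 0 0 0 0 0 0'; python3 -m inch '0 0 0 0 0 0 0';python3 -c "
from h import *
plan(.435,.29,.16,-90.5)"
```

```text
time_s: 18.35
tcp_pos: [0.5581, 0.1805, 0.0306]
eef_rot: [-180.0, 0.0, -107.2]
contact_force: [-1.7, 0.8, 3.6]
gripper_width: 0.0558
time_s: 19.02
tcp_pos: [0.5565, 0.1795, 0.1277]
eef_rot: [179.8, -0.1, -107.2]
contact_force: [-0.1, 0.2, -7.7]
gripper_width: 0.0554
time_s: 19.1
tcp_pos: [0.5567, 0.1795, 0.1277]
eef_rot: [179.8, -0.2, -107.2]
contact_force: [-0.2, -0.1, -7.3]
gripper_width: 0.0559
at [0.5567 0.1795 0.1277] [ 179.8   -0.2 -107.2] turn az total rad -0.2912 (16.7 deg) then tx -0.1094 ty 0.1227 tz -0.0323 F [-0.21 -0.12 -7.34] w 0.0559 t 19.1
```

It's full (7.5 N), so it goes to the cradle.

```bash
python3 -m inch '0 0 0 0 0 -0.1 0;0 0 0 0 0 -0.1 0;0 0 0 0 0 -0.0912 0;0 0 0 0 0 0 0;0 0 0 0 0 0 0'; python3 -c "
from h import *
plan(.4356,.378,.069,-90.5)"
```

```text
time_s: 19.52
tcp_pos: [0.5575, 0.1799, 0.1287]
eef_rot: [179.9, -0.1, -90.7]
contact_force: [0.1, 0.1, -7.6]
gripper_width: 0.0558
at [0.5575 0.1799 0.1287] [ 1.799e+02 -1.000e-01 -9.070e+01] turn az total rad -0.0027 (0.2 deg) then tx -0.1970 ty 0.1236 tz 0.0597 F [ 0.09  0.07 -7.55] w 0.0558 t 19.52
```

```bash
python3 -m inch '-0.0097 0.0062 0 0 0 -0.0027 0;-0.0197 0.0124 0 0 0 0 0;-0.0197 0.0124 0 0 0 0 0;-0.0197 0.0124 0 0 0 0 0;-0.0197 0.0124 0 0 0 0 0;-0.0197 0.0124 0 0 0 0 0;-0.0197 0.0124 0 0 0 0 0;-0.0197 0.0124 0 0 0 0 0;-0.0197 0.0124 0 0 0 0 0;-0.0197 0.0124 0 0 0 0 0;-0.01 0.0062 0 0 0 0 0;0 0 0 0 0 0 0;0 0 0 0 0 0 0'; python3 -c "
from h import *
plan(.4356,.378,.069,-90.5)"
```

```text
time_s: 20.6
tcp_pos: [0.4345, 0.3783, 0.1297]
eef_rot: [180.0, -0.0, -90.3]
contact_force: [-0.4, -0.2, -7.3]
gripper_width: 0.0555
at [0.4345 0.3783 0.1297] [180.   -0.  -90.3] turn az total rad 0.0031 (-0.2 deg) then tx 0.0003 ty -0.0011 tz 0.0607 F [-0.4  -0.23 -7.31] w 0.0555 t 20.6
```

```bash
python3 -m inch '0 -0.001 0.01 0 0 0 0;0 0 0.02 0 0 0 0;0 0 0.015 0 0 0 0;0 0 0.01 0 0 0 0;0 0 0.006 0 0 0 0;0 0 0 0 0 0 0;0 0 0 0 0 0 0.75;0 0 0 0 0 0 0.75;0 0 0 0 0 0 0.75;0 0 0 0 0 0 0.75';python3 -m inch '0 0 -0.02 0 0 0 0.75;0 0 -0.03 0 0 0 0.75;0 0 -0.03 0 0 0 1;0 0 -0.03 0 0 0 1;0 0 0 0 0 0 1;0 0 0 0 0 0 1'; python3 - <<'E'
from h import *
p2,im2=snap("side","s4"); p2,im2=snap("top","t4"); 
for uv in [(247,317)]:
    b=tinfit(p2,im2,uv); print(uv,np.round(b[:3],4),round(np.degrees(b[3]),1))
plan(.4458,.1474,.16,-100)
E
```

```text
time_s: 21.43
tcp_pos: [0.4369, 0.3789, 0.0705]
eef_rot: [-179.9, 0.1, -90.3]
contact_force: [-0.1, -0.0, 0.3]
gripper_width: 0.0652
time_s: 21.93
tcp_pos: [0.4371, 0.3793, 0.182]
eef_rot: [-179.8, 0.3, -90.3]
contact_force: [-0.9, 0.6, -0.2]
gripper_width: 0.0849
(247, 317) [95.2834  0.4458  0.1474] -10.0
at [0.436  0.3779 0.1792] [-180.     0.   -90.3] turn az total rad 0.1688 (-9.7 deg) then tx 0.2253 ty -0.0497 tz 0.0192 F [ 0.21 -0.57 -0.04] w 0.0867 t 22.03
```

View pics/s4.png

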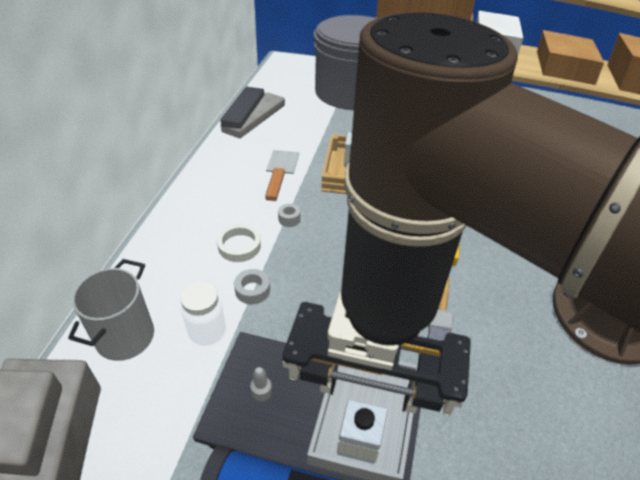

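View pics/t4.png

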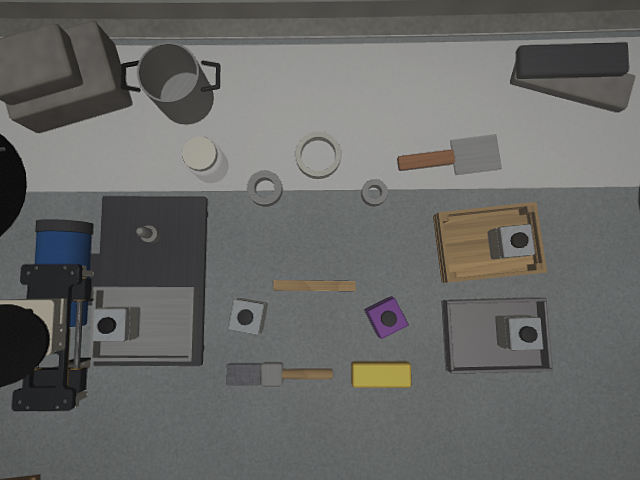

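The top view shows the full tin standing in the cradle at (107,323). The empty one at (518,240) and the half-full one at (528,333) also stand in place. Now the last tin, at (246,317).

```bash
python3 -m inch '0 0 0 0 0 0.0844 1;0 0 0 0 0 0.0844 1;0.0225 -0.005 0 0 0 0 1;0.0225 -0.005 0 0 0 0 1;0.0225 -0.005 0 0 0 0 1;0.0225 -0.005 0 0 0 0 1;0.0225 -0.005 0 0 0 0 1;0.0225 -0.005 0 0 0 0 1;0.0225 -0.005 0 0 0 0 1;0.0225 -0.005 0 0 0 0 1;0.0225 -0.005 0.01 0 0 0 1;0.0225 -0.005 0.01 0 0 0 1;0 0 0 0 0 0 1;0 0 0 0 0 0 1;0 0 0 0 0 0 1'; python3 - <<'E'
from h import *
p,im=snap("wrist","w4"); print(w2px(p,[[.4458,.1474,.084]])); plan(.4458,.1474,.03,-100)
E
```

```text
time_s: 23.28
tcp_pos: [0.4465, 0.1477, 0.1587]
eef_rot: [180.0, -0.0, -100.0]
contact_force: [0.4, 0.4, -0.5]
gripper_width: 0.0874
[[319.25081894 247.33195716]]
at [0.4466 0.1481 0.1589] [ 180.   -0. -100.] turn az total rad 0.0003 (-0.0 deg) then tx 0.0008 ty 0.0007 tz 0.1289 F [-0.38  0.05  1.11] w 0.0875 t 23.33
```

View pics/w4.png

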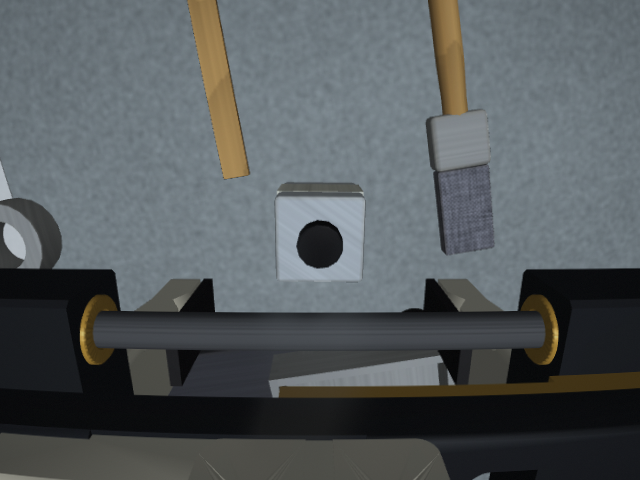

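```bash
python3 -m inch '0.0008 0.0007 0.015 0 0 0 1;0 0 0.02 0 0 0 1;0 0 0.02 0 0 0 1;0 0 0.02 0 0 0 1;0 0 0.02 0 0 0 1;0 0 0.018 0 0 0 1;0 0 0.012 0 0 0 1;0 0 0.004 0 0 0 1;0 0 0 0 0 0 1;0 0 0 0 0 0 0;0 0 0 0 0 0 0;0 0 0 0 0 0 0;0 0 0 0 0 0 0;0 0 0 0 0 0 0;0 0 0 0 0 0 0' 45;  python3 -m inch '0 0 -0.01 0 0 0 0;0 0 -0.02 0 0 0 0;0 0 -0.03 0 0 0 0;0 0 -0.03 0 0 0 0;0 0 -0.01 0 0 0 0;0 0 0 0 0 0 0;0 0 0 0 0 0 0;0 0 0 0 0 0 0'; python3 -m inch '0 0 0 0 0 0 0;0 0 0 0 0 0 0';python3 -m inch '0 0 0 0 0 0 0;0 0 0 0 0 0 0';python3 -c "
from h import *
plan(.435,.29,.16,-90.5)"
```

```text
time_s: 24.58
tcp_pos: [0.4459, 0.1472, 0.0305]
eef_rot: [-180.0, 0.0, -100.0]
contact_force: [-1.1, 0.6, 3.3]
gripper_width: 0.0555
time_s: 25.25
tcp_pos: [0.4445, 0.1463, 0.1287]
eef_rot: [179.9, -0.1, -100.0]
contact_force: [-0.3, -0.4, -3.3]
gripper_width: 0.0557
time_s: 25.42
tcp_pos: [0.4449, 0.1465, 0.1287]
eef_rot: [179.9, -0.1, -100.0]
contact_force: [-0.6, 0.0, -3.1]
gripper_width: 0.0558
time_s: 25.58
tcp_pos: [0.4453, 0.1468, 0.1294]
eef_rot: [180.0, -0.1, -100.0]
contact_force: [0.6, -0.1, -3.1]
gripper_width: 0.0558
at [0.4453 0.1468 0.1294] [ 1.8e+02 -1.0e-01 -1.0e+02] turn az total rad -0.1657 (9.5 deg) then tx -0.1431 ty 0.0116 tz -0.0306 F [ 0.58 -0.13 -3.06] w 0.0558 t 25.58
```

Half-full (3.1 to 3.3 N), so this one goes to the tray, by a path around the purple tin.

```bash
python3 -m inch '0 0 0 0 0 -0.1 0;0 0 0 0 0 -0.1 0;0 0 0 0 0 0 0;0 0 0 0 0 0 0'; python3 -c "
from h import *
plan(.55,-.07,.13,-88.5)"
```

```text
time_s: 25.92
tcp_pos: [0.4455, 0.147, 0.1299]
eef_rot: [180.0, -0.0, -88.7]
contact_force: [-0.3, -0.3, -3.2]
gripper_width: 0.0561
at [0.4455 0.147  0.1299] [180.   -0.  -88.7] turn az total rad -0.0036 (0.2 deg) then tx 0.2196 ty -0.0988 tz -0.0001 F [-0.33 -0.29 -3.24] w 0.0561 t 25.92
```

```bash
python3 -m inch '0.0123 -0.0049 0 0 0 -0.0036 0;0.0245 -0.0098 0 0 0 0 0;0.0245 -0.0098 0 0 0 0 0;0.0245 -0.0098 0 0 0 0 0;0.0245 -0.0098 0 0 0 0 0;0.0245 -0.0098 0 0 0 0 0;0.0245 -0.0098 0 0 0 0 0;0.0245 -0.0098 0 0 0 0 0;0.0245 -0.0098 0 0 0 0 0;0.0245 -0.0098 0 0 0 0 0;0.0245 -0.0098 0 0 0 0 0;0.0123 -0.0049 0 0 0 0 0;0 0 0 0 0 0 0'; python3 -c "
from h import *
plan(.4122,-.263,.04,-88.5)"
```

```text
time_s: 27.0
tcp_pos: [0.5619, -0.1216, 0.1295]
eef_rot: [180.0, -0.0, -88.6]
contact_force: [0.0, 0.7, -3.3]
gripper_width: 0.0558
at [ 0.5619 -0.1216  0.1295] [180.   -0.  -88.6] turn az total rad -0.0022 (0.1 deg) then tx 0.1375 ty 0.1533 tz 0.0895 F [ 0.02  0.71 -3.31] w 0.0558 t 27.0
```

```bash
python3 -m inch '0.0085 0.0093 0 0 0 0 0;0.0172 0.0192 0 0 0 0 0;0.0172 0.0192 0 0 0 0 0;0.0172 0.0192 0 0 0 0 0;0.0172 0.0192 0 0 0 0 0;0.0172 0.0192 0 0 0 0 0;0.0172 0.0192 0 0 0 0 0;0.0172 0.0192 0 0 0 0 0;0.0086 0.0096 0 0 0 0 0;0 0 0.01 0 0 0 0;0 0 0.01 0 0 0 0;0 0 0 0 0 0 0;0 0 0 0 0 0 0'; python3 -c "
from h import *
plan(.4122,-.263,.04,-88.5)"
```

```text
time_s: 28.08
tcp_pos: [0.4118, -0.2606, 0.1092]
eef_rot: [179.9, 0.0, -88.3]
contact_force: [-0.7, -0.1, -4.2]
gripper_width: 0.0561
at [ 0.4118 -0.2606  0.1092] [179.9   0.  -88.3] turn az total rad 0.0035 (-0.2 deg) then tx 0.0025 ty -0.0003 tz 0.0692 F [-0.73 -0.12 -4.2 ] w 0.0561 t 28.08
```

```bash
python3 -m inch '0.001 0 0.015 0 0 0 0;0 0 0.02 0 0 0 0;0 0 0.02 0 0 0 0;0 0 0.01 0 0 0 0;0 0 0.005 0 0 0 0;0 0 0 0 0 0 0;0 0 0 0 0 0 0.75;0 0 0 0 0 0 0.75;0 0 0 0 0 0 0.75;0 0 0 0 0 0 0.75';python3 -m inch '0 0 -0.02 0 0 0 0.75;0 0 -0.03 0 0 0 0.75;0 0 -0.03 0 0 0 1;0 0 -0.03 0 0 0 1;0 0 -0.02 0 0 0 1;0 0 0 0 0 0 1;0 0 0 0 0 0 1'; python3 - <<'E'
from h import *
p2,im2=snap("side","s5"); p2,im2=snap("top","t5"); 
for n,uv,d,bd in (("wide",(265,187),.068,.039),("narrow",(375,191),.05,.027)):
    b=shapefit(p2,im2,np.r_[circ(d),circ(bd)],px2w(p2,[uv],.028)[0],[0],.028); print(n,np.round(b[:3],4))
plan(.6923,.1199,.17,-90)
E
```

```text
time_s: 28.92
tcp_pos: [0.4129, -0.2624, 0.0411]
eef_rot: [-179.9, -0.0, -88.3]
contact_force: [-0.8, 0.9, 0.2]
gripper_width: 0.0657
time_s: 29.5
tcp_pos: [0.4129, -0.2625, 0.1719]
eef_rot: [-179.8, -0.1, -88.3]
contact_force: [-0.1, -0.4, -0.8]
gripper_width: 0.087
wide [83.934   0.6923  0.1199]
narrow [81.8054  0.6815 -0.0934]
at [ 0.4116 -0.2621  0.1698] [-180.     0.   -88.3] turn az total rad 0.0289 (-1.7 deg) then tx -0.3820 ty -0.2807 tz -0.0002 F [ 0.84 -0.02 -0.13] w 0.0875 t 29.6
```

View pics/s5.png

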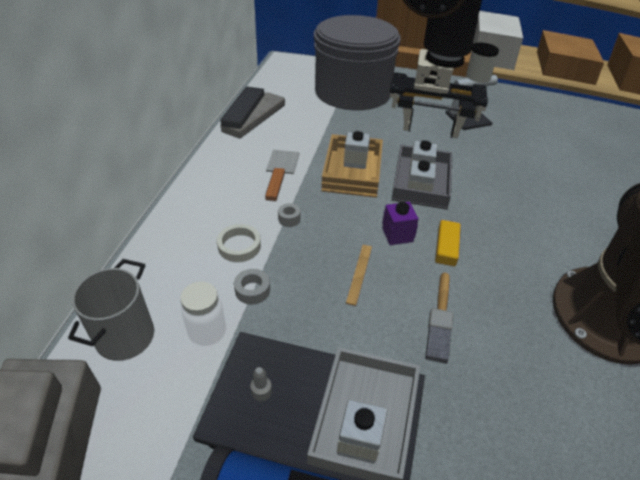

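View pics/t5.png

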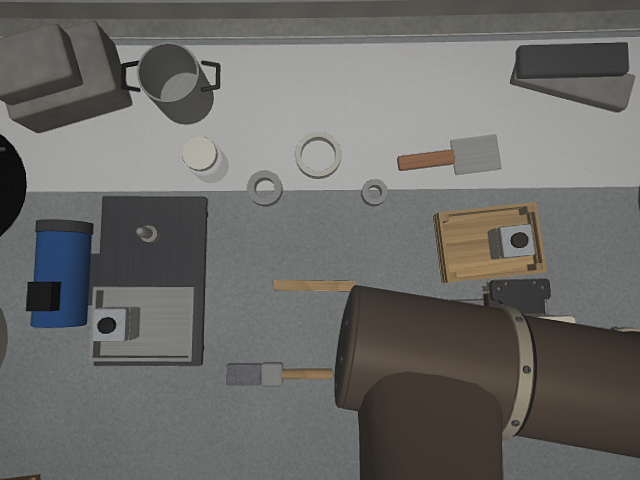

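All the tins stand in their containers: crate (518,240), tray (two, in the side view at (424,150) and (424,170)) and cradle (107,323). Now the wide ring, at (265,187).

```bash
python3 -m inch '0 0 0 0 0 0.0289 1;-0.0273 -0.02 0 0 0 0 1;-0.0273 -0.02 0 0 0 0 1;-0.0273 -0.02 0 0 0 0 1;-0.0273 -0.02 0 0 0 0 1;-0.0273 -0.02 0 0 0 0 1;-0.0273 -0.02 0 0 0 0 1;-0.0273 -0.02 0 0 0 0 1;-0.0273 -0.02 0 0 0 0 1;-0.0273 -0.02 0 0 0 0 1;-0.0273 -0.02 0 0 0 0 1;-0.0273 -0.02 0 0 0 0 1;-0.0273 -0.02 0 0 0 0 1;-0.0273 -0.02 0 0 0 0 1;-0.0273 -0.02 0 0 0 0 1;0 0 0 0 0 0 1;0 0 0 0 0 0 1;0 0 0 0 0 0 1'; python3 - <<'E'
from h import *
p,im=snap("wrist","w5"); print(w2px(p,[[.6923,.1199,.028]]))
b=shapefit(p,im,np.r_[circ(.068),circ(.039)],[.6923,.1199],[0],.028); print(np.round(b[:3],4)); plan(.6923,.1199,.006,-90)
E
```

```text
time_s: 31.1
tcp_pos: [0.691, 0.1198, 0.1681]
eef_rot: [179.8, -0.1, -90.0]
contact_force: [0.4, 0.2, 0.2]
gripper_width: 0.088
[[316.11944809 223.050938  ]]
[83.1495  0.6913  0.1209]
at [0.691  0.1194 0.1688] [179.9  -0.  -90. ] turn az total rad -0.0000 (0.0 deg) then tx -0.0005 ty -0.0013 tz 0.1628 F [-0.95  0.05  0.49] w 0.0874 t 31.15
```

View pics/w5.png

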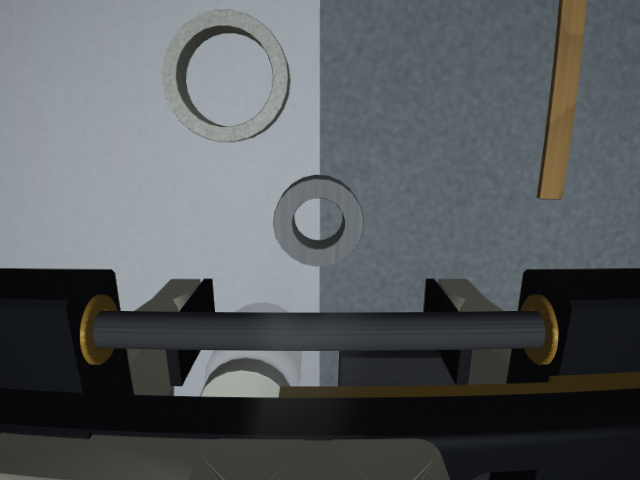

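The wrist fit gives (0.6913, 0.1209) against (0.6923, 0.1199) from the top camera. Both agree on the ring at (318,221). Gripping it.

```bash
python3 -m inch '-0.001 -0.0008 0.015 0 0 0 1;0 0 0.025 0 0 0 1;0 0 0.025 0 0 0 1;0 0 0.025 0 0 0 1;0 0 0.025 0 0 0 1;0 0 0.02 0 0 0 1;0 0 0.015 0 0 0 1;0 0 0.01 0 0 0 1;0 0 0.003 0 0 0 1;0 0 0 0 0 0 1;0 0 0 0 0 0 1'; python3 -m inch '0 0 0 0 0 0 0;0 0 0 0 0 0 0;0 0 0 0 0 0 0;0 0 0 0 0 0 0;0 0 0 0 0 0 0;0 0 0 0 0 0 0' 45; python3 -m inch '0 0 -0.01 0 0 0 0;0 0 -0.02 0 0 0 0;0 0 -0.03 0 0 0 0;0 0 -0.03 0 0 0 0;0 0 -0.03 0 0 0 0;0 0 -0.015 0 0 0 0;0 0 0 0 0 0 0;0 0 0 0 0 0 0;0 0 0 0 0 0 0;0 0 0 0 0 0 0'; python3 - <<'E'
from h import *
plan(.5998,.332,.14,-90)
E
```

```text
time_s: 32.07
tcp_pos: [0.6932, 0.1208, 0.0081]
eef_rot: [-179.9, 0.0, -90.0]
contact_force: [0.7, 0.6, 0.9]
gripper_width: 0.0874
time_s: 32.57
tcp_pos: [0.6923, 0.121, 0.0076]
eef_rot: [180.0, -0.0, -90.0]
contact_force: [-4.6, -0.2, 5.9]
gripper_width: 0.0658
time_s: 33.4
tcp_pos: [0.6913, 0.1206, 0.1395]
eef_rot: [179.8, -0.1, -90.0]
contact_force: [0.7, 0.5, -5.8]
gripper_width: 0.0659
at [0.6913 0.1206 0.1395] [ 1.798e+02 -1.000e-01 -9.000e+01] turn az total rad -0.0001 (0.0 deg) then tx -0.2114 ty 0.0915 tz -0.0005 F [ 0.68  0.49 -5.78] w 0.0659 t 33.4
```

```bash
python3 - <<'E'
from h import *
im=cv2.imread("pics/top0.png")[:,:,::-1].copy(); p=r.camera_params("top")
sc=8; x0,y0=110,205
big=cv2.resize(im[y0:y0+60,x0:x0+75],None,fx=sc,fy=sc,interpolation=cv2.INTER_CUBIC)
for (x,y,c) in ((.5998,.332,(255,0,0)),):
    for z,d in ((.03,.032),(.052,.032),(.057,.02),(.096,.012)):
        q=(w2px(p,np.c_[circ(d)+[x,y],np.full(60,z)])-[x0,y0]+.5)*sc
        cv2.polylines(big,[q.astype(np.int32)],True,c if z!=.03 else (0,255,0),1)
cv2.imwrite("pics/post.png",big[:,:,::-1])
p2=r.camera_params("side"); im2=cv2.imread("pics/side0.png")[:,:,::-1].copy()
x0,y0=230,355
big=cv2.resize(im2[y0:y0+60,x0:x0+75],None,fx=sc,fy=sc,interpolation=cv2.INTER_CUBIC)
for z,d in ((.03,.032),(.052,.032),(.057,.02),(.096,.012)):
    q=(w2px(p2,np.c_[circ(d)+[.5998,.332],np.full(60,z)])-[x0,y0]+.5)*sc
    cv2.polylines(big,[q.astype(np.int32)],True,(255,0,0) if z!=.03 else (0,255,0),1)
cv2.imwrite("pics/post_s.png",big[:,:,::-1])
E
```

```text
(no output)
```

View pics/post.png

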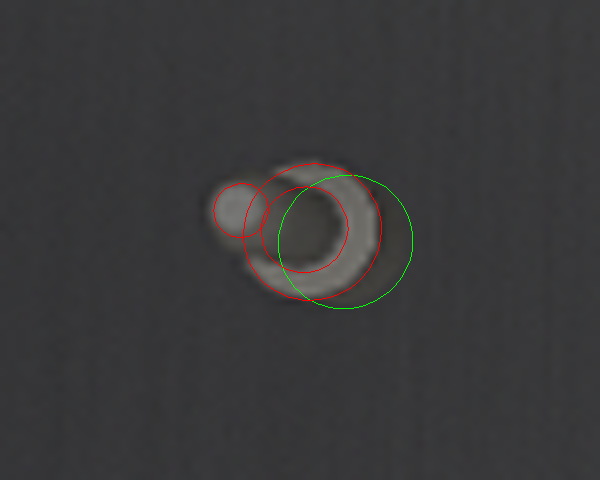

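View pics/post_s.png

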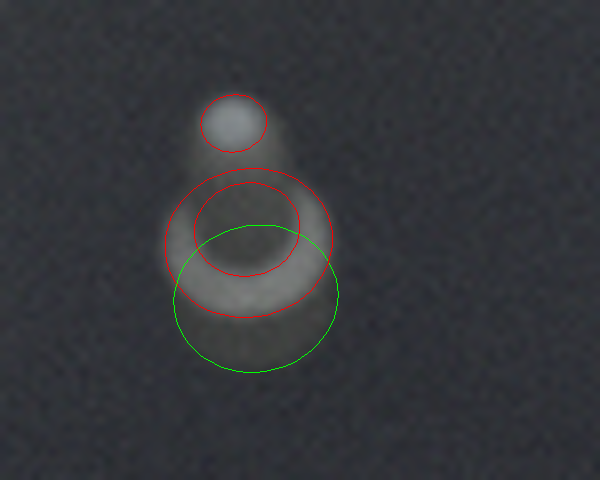

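The model overlays fit the post in both views, so the axis is at about (0.5998, 0.3328). Carrying the ring over it.

```bash
python3 -m inch '-0.0096 0.0042 0 0 0 0 0;-0.0193 0.0083 0 0 0 0 0;-0.0193 0.0083 0 0 0 0 0;-0.0193 0.0083 0 0 0 0 0;-0.0193 0.0083 0 0 0 0 0;-0.0193 0.0083 0 0 0 0 0;-0.0193 0.0083 0 0 0 0 0;-0.0193 0.0083 0 0 0 0 0;-0.0193 0.0083 0 0 0 0 0;-0.0193 0.0083 0 0 0 0 0;-0.0193 0.0083 0 0 0 0 0;-0.0096 0.0041 0 0 0 0 0;0 0 0 0 0 0 0;0 0 0 0 0 0 0'; python3 - <<'E'
from h import *
plan(.5998,.3328,.14,-90)
p,im=snap("side","s6");cv2.imwrite("pics/s6c.png",cv2.resize(im[260:440,170:410],None,fx=3,fy=3,interpolation=cv2.INTER_CUBIC)[:,:,::-1]); p,im=snap("wrist","w6");plan(.5998,.3328,.14,-90)
E
```

```text
time_s: 34.57
tcp_pos: [0.6006, 0.3336, 0.141]
eef_rot: [179.9, -0.1, -89.9]
contact_force: [-0.7, -0.7, -5.0]
gripper_width: 0.0661
at [0.6006 0.3336 0.141 ] [ 1.799e+02 -1.000e-01 -8.990e+01] turn az total rad 0.0016 (-0.1 deg) then tx 0.0008 ty 0.0008 tz 0.0010 F [-0.68 -0.66 -4.96] w 0.0661 t 34.57
at [0.6012 0.3326 0.1414] [ 1.8e+02 -1.0e-01 -9.0e+01] turn az total rad 0.0001 (-0.0 deg) then tx -0.0002 ty 0.0014 tz 0.0014 F [ 0.43 -0.15 -5.29] w 0.0662 t 34.67
```

View pics/s6c.png

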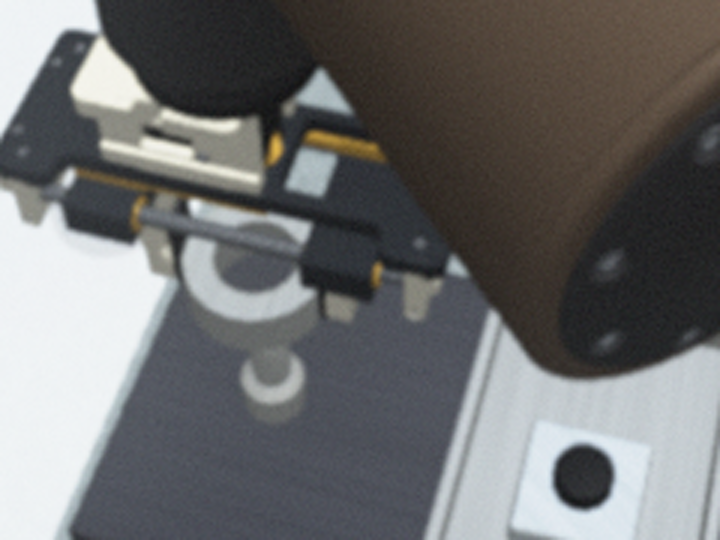

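View pics/w6.png

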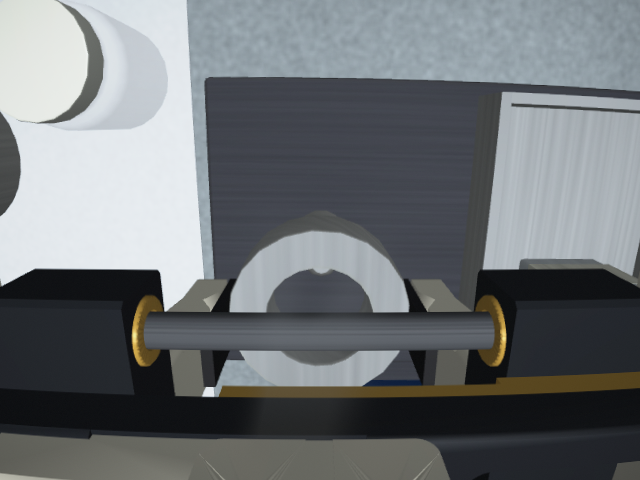

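```bash
python3 - <<'E'
from h import *
im=cv2.imread("pics/w6.png")[:,:,::-1].copy(); p=r.camera_params("wrist"); s=r.get_state()
z=s['tcp_pos'][2]-.0078+.028; print(s['tcp_pos'])
b=shapefit(p,im,np.r_[circ(.068),circ(.039)],[.601,.333],[0],z,.009); print(np.round(b[:3],4))
o=im.copy()
for (x,y,zz,d,c) in ((b[1],b[2],z,.068,(255,0,0)),(b[1],b[2],z,.039,(255,0,0)),(.5998,.3328,.03,.032,(0,255,0)),(.5998,.3328,.052,.032,(0,255,0)),(.5998,.3328,.094,.012,(255,255,0))):
    q=w2px(p,np.c_[circ(d)+[x,y],np.full(60,zz)]); cv2.polylines(o,[(q*8).astype(np.int32)],True,c,1,cv2.LINE_AA,3)
cv2.imwrite("pics/w6o.png",cv2.resize(o[190:400,200:440],None,fx=2.8,fy=2.8,interpolation=cv2.INTER_CUBIC)[:,:,::-1])
E
```

```text
[0.60120567 0.33257466 0.1414211 ]
[82.3552  0.601   0.332 ]
```

View pics/w6o.png

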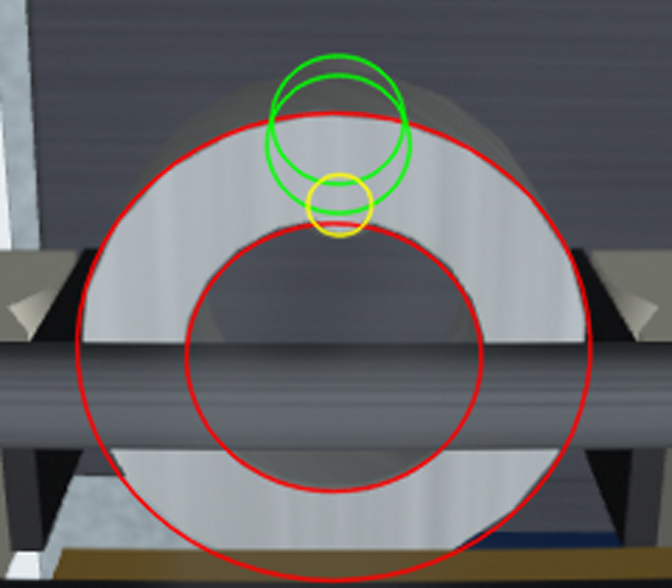

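The ring in hand fits at (0.601, 0.332), and the post's projection matches what shows of it. Small correction, then lowering.

```bash
python3 -m inch '-0.0008 0.0011 0.008 0 0 0 0;0 0 0.01 0 0 0 0;0 0 0.01 0 0 0 0;0 0 0.01 0 0 0 0;0 0 0.01 0 0 0 0;0 0 0.008 0 0 0 0;0 0 0.005 0 0 0 0;0 0 0 0 0 0 0;0 0 0 0 0 0 0'; python3 -m inch '0 0 0.006 0 0 0 0;0 0 0.006 0 0 0 0;0 0 0.006 0 0 0 0;0 0 0 0 0 0 0;0 0 0 0 0 0 0';python3 -m inch '0 0 0.006 0 0 0 0;0 0 0.005 0 0 0 0;0 0 0 0 0 0 0;0 0 0 0 0 0 0'; python3 -c "
from h import *
plan(.5998,.3328,.038,-90)"
```

```text
time_s: 35.42
tcp_pos: [0.6003, 0.334, 0.0808]
eef_rot: [180.0, -0.0, -90.0]
contact_force: [-0.1, -0.2, -5.0]
gripper_width: 0.0659
time_s: 35.83
tcp_pos: [0.5999, 0.3337, 0.0624]
eef_rot: [180.0, -0.0, -90.0]
contact_force: [-0.2, 0.6, -6.0]
gripper_width: 0.0659
time_s: 36.17
tcp_pos: [0.5999, 0.3338, 0.0515]
eef_rot: [180.0, -0.0, -90.0]
contact_force: [-0.5, -0.7, -4.2]
gripper_width: 0.0662
at [0.5999 0.3338 0.0515] [180.  -0. -90.] turn az total rad 0.0003 (-0.0 deg) then tx 0.0010 ty 0.0001 tz 0.0135 F [-0.52 -0.73 -4.16] w 0.0662 t 36.17
```

```bash
python3 -m inch '0.0005 0 0.004 0 0 0 0;0 0 0.004 0 0 0 0;0 0 0.0035 0 0 0 0;0 0 0 0 0 0 0;0 0 0 0 0 0 0'; python3 -m inch '0 0 0.002 0 0 0 0;0 0 0 0 0 0 0;0 0 0 0 0 0 0'
```

```text
time_s: 36.58
tcp_pos: [0.6, 0.3333, 0.0401]
eef_rot: [180.0, -0.0, -90.0]
contact_force: [-0.7, 0.5, -5.4]
gripper_width: 0.0658
time_s: 36.83
tcp_pos: [0.6002, 0.3335, 0.0386]
eef_rot: [180.0, 0.0, -90.0]
contact_force: [-0.1, -0.5, -3.9]
gripper_width: 0.0657
```

```bash
python3 -m inch '0 0 0 0 0 0 1;0 0 0 0 0 0 1;0 0 0 0 0 0 1;0 0 0 0 0 0 1;0 0 0 0 0 0 1;0 0 -0.005 0 0 0 1;0 0 -0.015 0 0 0 1;0 0 -0.03 0 0 0 1;0 0 -0.03 0 0 0 1;0 0 -0.03 0 0 0 1;0 0 -0.02 0 0 0 1;0 0 0 0 0 0 1;0 0 0 0 0 0 1'; python3 - <<'E'
from h import *
p,im=snap("side","s7");cv2.imwrite("pics/s7c.png",cv2.resize(im[280:460,170:410],None,fx=3,fy=3,interpolation=cv2.INTER_CUBIC)[:,:,::-1])
plan(.6815,-.0934,.17,-90)
E
```

```text
time_s: 37.92
tcp_pos: [0.6009, 0.3341, 0.1709]
eef_rot: [-179.8, 0.1, -90.0]
contact_force: [-1.0, 0.4, -0.1]
gripper_width: 0.088
at [0.6001 0.3336 0.1692] [-1.8e+02  1.0e-01 -9.0e+01] turn az total rad 0.0002 (-0.0 deg) then tx 0.4270 ty -0.0814 tz -0.0008 F [-0.72  0.16 -0.99] w 0.0876 t 37.97
```

View pics/s7c.png

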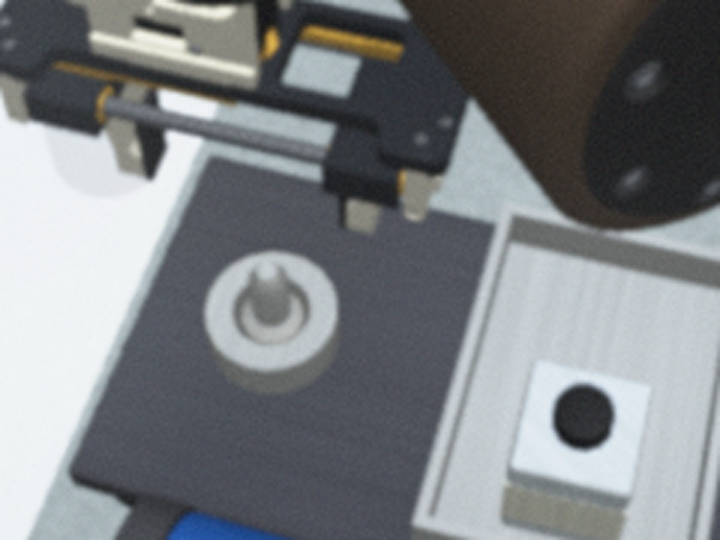

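The wide ring lies flat around the post's foot, crop (270,310). Now to the narrow ring.

```bash
python3 -m inch '0.0305 -0.0058 0 0 0 0 1;0.0305 -0.0058 0 0 0 0 1;0.0305 -0.0058 0 0 0 0 1;0.0305 -0.0058 0 0 0 0 1;0.0305 -0.0058 0 0 0 0 1;0.0305 -0.0058 0 0 0 0 1;0.0305 -0.0058 0 0 0 0 1;0.0305 -0.0058 0 0 0 0 1;0.0305 -0.0058 0 0 0 0 1;0.0305 -0.0058 0 0 0 0 1;0.0305 -0.0058 0 0 0 0 1;0.0305 -0.0058 0 0 0 0 1;0.0305 -0.0058 0 0 0 0 1;0.0305 -0.0058 0 0 0 0 1;0 0 0 0 0 0 1;0 0 0 0 0 0 1;0 0 0 0 0 0 1'; python3 - <<'E'
from h import *
p,im=snap("wrist","w7"); print(w2px(p,[[.6815,-.0934,.028]]))
b=shapefit(p,im,np.r_[circ(.05),circ(.027)],[.6815,-.0934],[0],.028); print(np.round(b[:3],4)); plan(.6815,-.0934,.006,-90)
E
```

```text
time_s: 39.38
tcp_pos: [0.6809, -0.0937, 0.1672]
eef_rot: [179.9, -0.0, -90.0]
contact_force: [-0.2, 1.2, 0.2]
gripper_width: 0.0875
[[317.14532119 223.39978606]]
[81.0209  0.6805 -0.0934]
at [ 0.681  -0.0931  0.1676] [179.9  -0.  -90. ] turn az total rad 0.0004 (-0.0 deg) then tx 0.0003 ty -0.0005 tz 0.1616 F [-0.81  0.67 -0.19] w 0.0878 t 39.43
```

View pics/w7.png

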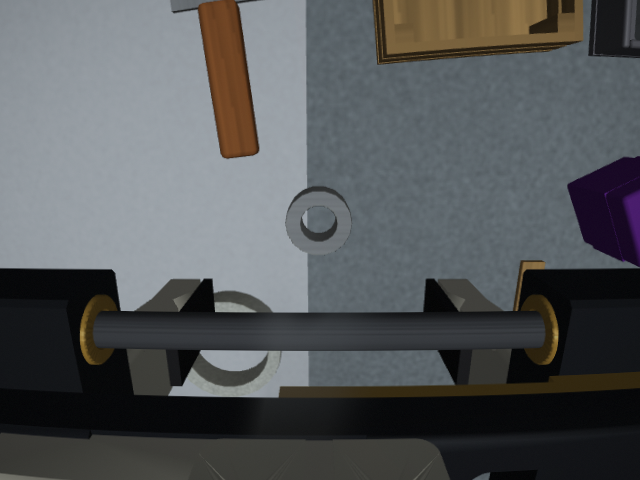

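```bash
python3 -m inch '0 0 0.015 0 0 0 1;0 0 0.025 0 0 0 1;0 0 0.025 0 0 0 1;0 0 0.025 0 0 0 1;0 0 0.025 0 0 0 1;0 0 0.02 0 0 0 1;0 0 0.015 0 0 0 1;0 0 0.01 0 0 0 1;0 0 0.001 0 0 0 1;0 0 0 0 0 0 1;0 0 0 0 0 0 1'; python3 -m inch '0 0 0 0 0 0 0;0 0 0 0 0 0 0;0 0 0 0 0 0 0;0 0 0 0 0 0 0;0 0 0 0 0 0 0;0 0 0 0 0 0 0;0 0 0 0 0 0 0;0 0 0 0 0 0 0' 40; python3 -m inch '0 0 -0.01 0 0 0 0;0 0 -0.02 0 0 0 0;0 0 -0.03 0 0 0 0;0 0 -0.03 0 0 0 0;0 0 -0.03 0 0 0 0;0 0 -0.03 0 0 0 0;0 0 -0.01 0 0 0 0;0 0 0 0 0 0 0;0 0 0 0 0 0 0;0 0 0 0 0 0 0'; python3 - <<'E'
from h import *
plan(.5998,.3328,.165,-90)
E
```

```text
time_s: 40.35
tcp_pos: [0.6823, -0.093, 0.0086]
eef_rot: [-179.9, -0.0, -89.9]
contact_force: [-0.7, 0.9, 0.0]
gripper_width: 0.0875
time_s: 41.02
tcp_pos: [0.6814, -0.0936, 0.0076]
eef_rot: [180.0, -0.0, -90.0]
contact_force: [-0.2, 0.3, 1.9]
gripper_width: 0.0487
time_s: 41.85
tcp_pos: [0.6802, -0.0934, 0.1654]
eef_rot: [179.8, 0.0, -90.0]
contact_force: [-0.6, -0.1, -4.0]
gripper_width: 0.0486
at [ 0.6802 -0.0934  0.1654] [179.8   0.  -90. ] turn az total rad -0.0001 (0.0 deg) then tx -0.4262 ty 0.0804 tz 0.0004 F [-0.6  -0.13 -3.98] w 0.0486 t 41.85
```

```bash
python3 -m inch '-0.0133 0.0025 0 0 0 0 0;-0.0266 0.005 0 0 0 0 0;-0.0266 0.005 0 0 0 0 0;-0.0266 0.005 0 0 0 0 0;-0.0266 0.005 0 0 0 0 0;-0.0266 0.005 0 0 0 0 0;-0.0266 0.005 0 0 0 0 0;-0.0266 0.005 0 0 0 0 0;-0.0266 0.005 0 0 0 0 0;-0.0266 0.005 0 0 0 0 0;-0.0266 0.005 0 0 0 0 0;-0.0266 0.005 0 0 0 0 0;-0.0266 0.005 0 0 0 0 0;-0.0266 0.005 0 0 0 0 0;-0.0266 0.005 0 0 0 0 0;-0.0266 0.005 0 0 0 0 0;-0.0133 0.0025 0 0 0 0 0;0 0 0 0 0 0 0;0 0 0 0 0 0 0;0 0 0 0 0 0 0'; python3 - <<'E'
from h import *
plan(.5998,.3328,.14,-90)
s=r.get_state(); p,im=snap("wrist","w8")
z=s['tcp_pos'][2]-.0078+.028
b=shapefit(p,im,np.r_[circ(.05),circ(.027)],s['tcp_pos'],[0],z,.009); print(np.round(b[:3],4),s['tcp_pos'])
o=im.copy()
for (x,y,zz,d,c) in ((b[1],b[2],z,.05,(255,0,0)),(b[1],b[2],z,.027,(255,0,0)),(.5998,.3328,.058,.068,(0,255,0)),(.5998,.3328,.094,.012,(255,255,0))):
    q=w2px(p,np.c_[circ(d)+[x,y],np.full(60,zz)]); cv2.polylines(o,[(q*8).astype(np.int32)],True,c,1,cv2.LINE_AA,3)
cv2.imwrite("pics/w8o.png",cv2.resize(o[190:400,200:440],None,fx=2.8,fy=2.8,interpolation=cv2.INTER_CUBIC)[:,:,::-1])
E
```

```text
time_s: 43.52
tcp_pos: [0.6009, 0.3315, 0.1663]
eef_rot: [179.9, -0.1, -90.0]
contact_force: [-1.0, -1.3, -3.3]
gripper_width: 0.0482
at [0.6009 0.3315 0.1663] [ 1.799e+02 -1.000e-01 -9.000e+01] turn az total rad 0.0004 (-0.0 deg) then tx -0.0013 ty 0.0011 tz 0.0263 F [-0.96 -1.34 -3.34] w 0.0482 t 43.52
[79.1571  0.6009  0.3315] [0.60085809 0.33145634 0.16632996]
```

View pics/w8o.png

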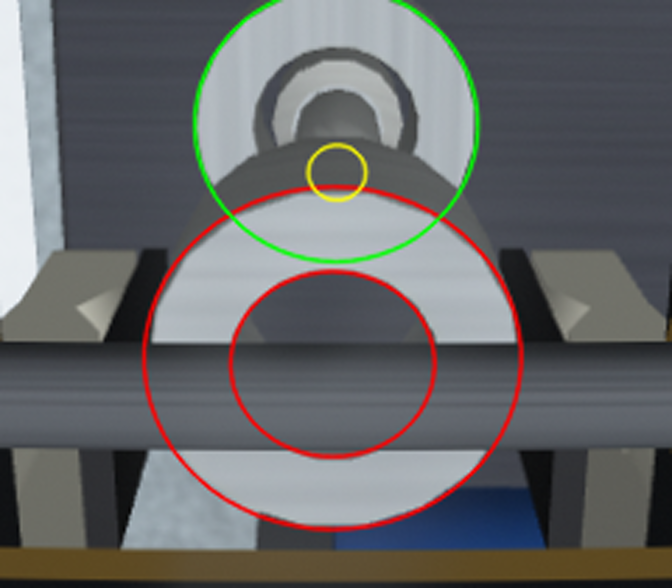

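The held ring's fit (0.6009, 0.3315) agrees with the TCP, and the wide ring shows at its predicted outline. Correcting by about 1.5 mm and lowering.

```bash
python3 -m inch '-0.0014 0.0008 0.01 0 0 0 0;0 0 0.015 0 0 0 0;0 0 0.015 0 0 0 0;0 0 0.01 0 0 0 0;0 0 0.004 0 0 0 0;0 0 0 0 0 0 0;0 0 0 0 0 0 0;0 0 0 0 0 0 0'; python3 -m inch '0 0 0.006 0 0 0 0;0 0 0.006 0 0 0 0;0 0 0.006 0 0 0 0;0 0 0 0 0 0 0;0 0 0 0 0 0 0';python3 -m inch '0 0 0.006 0 0 0 0;0 0 0.006 0 0 0 0;0 0 0.006 0 0 0 0;0 0 0 0 0 0 0;0 0 0 0 0 0 0'
```

```text
time_s: 44.23
tcp_pos: [0.6012, 0.3338, 0.1145]
eef_rot: [-179.9, 0.0, -90.0]
contact_force: [-0.3, 0.2, -1.8]
gripper_width: 0.0484
time_s: 44.65
tcp_pos: [0.6003, 0.3332, 0.0948]
eef_rot: [179.9, -0.1, -90.0]
contact_force: [-1.0, -0.3, -1.9]
gripper_width: 0.0485
time_s: 45.07
tcp_pos: [0.6003, 0.3332, 0.0768]
eef_rot: [179.9, -0.1, -90.0]
contact_force: [-0.4, -0.0, -2.5]
gripper_width: 0.0481
```

```bash
python3 -m inch '0 0 0.004 0 0 0 0;0 0 0.004 0 0 0 0;0 0 0 0 0 0 0;0 0 0 0 0 0 0'; python3 -m inch '0 0 0.0015 0 0 0 0;0 0 0 0 0 0 0;0 0 0 0 0 0 0'
```

```text
time_s: 45.4
tcp_pos: [0.6004, 0.3333, 0.0692]
eef_rot: [180.0, -0.0, -90.0]
contact_force: [0.5, 0.6, -3.1]
gripper_width: 0.0486
time_s: 45.65
tcp_pos: [0.6006, 0.3335, 0.0681]
eef_rot: [-180.0, 0.0, -90.0]
contact_force: [0.2, -0.4, -1.6]
gripper_width: 0.0485
```

```bash
python3 -m inch '0 0 0.001 0 0 0 0;0 0 0 0 0 0 0;0 0 0 0 0 0 1;0 0 0 0 0 0 1;0 0 0 0 0 0 1;0 0 0 0 0 0 1;0 0 0 0 0 0 1;0 0 0 0 0 0 1;0 0 -0.005 0 0 0 1;0 0 -0.015 0 0 0 1;0 0 -0.03 0 0 0 1;0 0 -0.03 0 0 0 1;0 0 -0.03 0 0 0 1;0 0 0 0 0 0 1'; python3 -m inch '0.03 0 0 0 0 0 1;0.03 0 0 0 0 0 1;0.03 0 0 0 0 0 1;0.03 0 0 0 0 0 1;0.03 0 0 0 0 0 1;0.03 0 0 0 0 0 1;0.03 0 0 0 0 0 1;0.03 0 0 0 0 0 1;0.03 0 0 0 0 0 1;0.03 0 0 0 0 0 1;0.03 0 0 0 0 0 1;0.03 0 0 0 0 0 1;0 0 0 0 0 0 1;0 0 0 0 0 0 1'; python3 - <<'E'
from h import *
p,im=snap("side","s9");cv2.imwrite("pics/s9c.png",cv2.resize(im[300:460,190:430],None,fx=3,fy=3,interpolation=cv2.INTER_CUBIC)[:,:,::-1])
for n,d,bd,z in (("wide",.068,None,.058),("narrow",.05,.027,.086)):
    b=shapefit(p,im,circ(d) if bd is None else np.r_[circ(d),circ(bd)],[.5998,.3328],[0],z,.009); print(n,np.round(b[:3],4))
p,im=snap("top","t9")
for n,d,bd,z in (("wide",.068,None,.058),("narrow",.05,.027,.086)):
    b=shapefit(p,im,circ(d) if bd is None else np.r_[circ(d),circ(bd)],[.5998,.3328],[0],z,.009); print(n,np.round(b[:3],4))
E
```

```text
time_s: 46.82
tcp_pos: [0.6036, 0.3352, 0.185]
eef_rot: [-179.5, 0.3, -89.9]
contact_force: [1.0, 0.6, 2.2]
gripper_width: 0.0876
time_s: 47.98
tcp_pos: [0.6006, -0.0281, 0.1774]
eef_rot: [-180.0, 0.0, -90.1]
contact_force: [-0.2, 1.2, -0.3]
gripper_width: 0.0877
wide [104.4276   0.6018   0.3308]
narrow [108.6782   0.6008   0.3318]
wide [8.4564 0.5878 0.3328]
narrow [12.1605  0.6008  0.3208]
```

View pics/s9c.png

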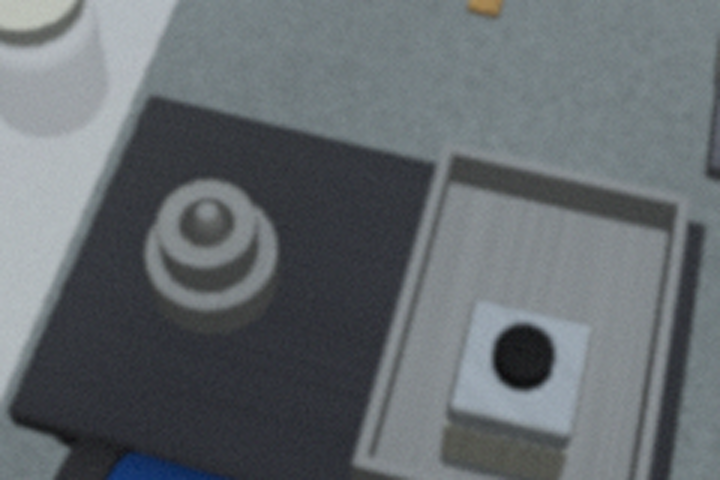

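View pics/t9.png

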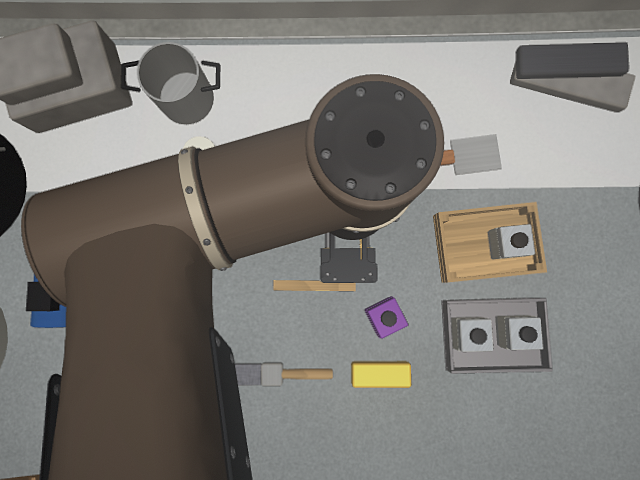

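View pics/s9.png

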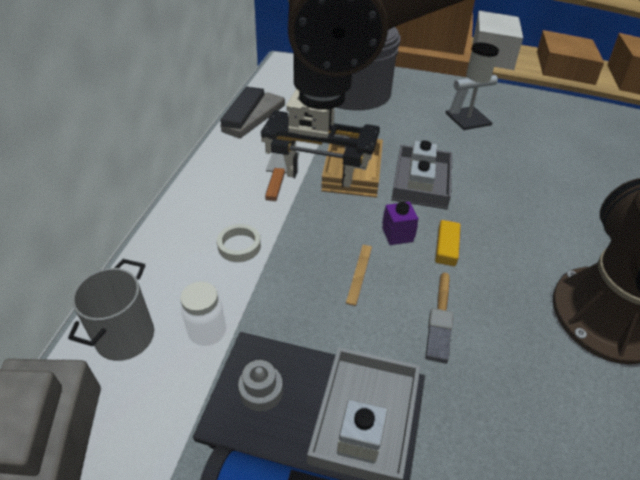

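```bash
python3 -m inch '0 0 0 0 0 0 1;0 0 0 0 0 0 1;0 0 0 0 0 0 1'; python3 -c "
from plant import r
print(r.close_job())"
```

```text
time_s: 48.33
tcp_pos: [0.6008, -0.0256, 0.177]
eef_rot: [180.0, 0.0, -89.9]
contact_force: [0.2, -0.4, 1.0]
gripper_width: 0.0876
the job is handed in; nothing more can be done
None
```

The job is handed in at about 48 s, with all four tins sorted and both rings on the post; no verdict was given.

- **Tins:** Each silver tin was weighed by lifting. One was full (about 7.5 N) and went to the cradle. Two were half-full (about 3.2 N) and went to the tray. One was empty (about 1.2 N) and went to the crate. One tin was knocked aside during the run, so I found it again before gripping it. I left the purple look-alike alone.
- **Rings:** The wide ring went down over the post's foot, then the narrow ring on top of it.
- **Last checks:** The pictures show all four tins standing in their containers. The side camera shows both rings stacked level, and puts their centres within about 3 mm of the axis, inside the 6 mm allowed. I saw no bystander moved, though the scraper and jar were partly hidden in the last top picture.
- **Failed check:** The last top-camera fit of the rings was useless because the arm hid the post, so the ring check rests on the side camera and the release heights.

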